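# Gauge the post sleeves, sort them and lock the kit tray

## Robot

A 7-joint arm with a two-finger parallel gripper is mounted at the origin on the work surface. World frame = base frame: x ahead of the robot, y to its left, z up, the work surface at z = 0. Lengths are in m, angles in rad, forces in N, time in s.
With the tool pointing down it reaches from about 0.4 to 0.85 m from the base axis. Payload 4.4 kg.
Tool frame: the origin (TCP) lies at the very end of the fingers, on their centre line; the grasp point (between the pads) lies 19 mm behind it; z points along the fingers, y is the line along which they close (so a half turn about z gives the same grasp; the last joint's range is limited). The gripper opens to 94 mm and grips with 3 to 60 N. Pads are 16 mm wide; open, the fingers measure 119 mm over their backs; the gripper's body (75 mm by 177 mm) begins 78 mm behind the grasp point.
Start: joints at [1.042, 0.628, 0.038, 1.517, -0.027, 0.996, -0.02], TCP at [0.29, -0.582, 0.167] pointing down, gripper open.
Joint ranges: [-3.06, 3.06], [-0.37, 2.12], [-1.25, 1.32], [0.18, 2.47], [-1.1, 4.24], [0.23, 1.98], [-2.94, 2.94]. Speed limits (rad/s): [2.57, 2.57, 3.14, 3.14, 3.14, 3.14, 3.14].

## Interface

Orientations are given as [roll, pitch, yaw] about the fixed x, y, z axes, in that order (R = Rz(yaw) Ry(pitch) Rx(roll)).
In Python, from workcell import r, imaging gives the robot as it stands. The module is installed in compiled form; this text tells all that it offers.
- The arm moves only by the shell command python3 -m creep 'ROWS' [OPENING] [FORCE]. ROWS is JSON, a list of rows, each a list of 6 numbers: the shift along the tool's x, y, z in m, then the turn, a rotation vector about the tool's x, y, z in degrees. In form: [[x, y, z, ax, ay, az], ...]. A call has exactly 10 rows; each row is the pose to reach, as a shift and turn from the pose commanded when the call began, along the tool's axes at that moment; what a row does not reach only later rows make up. A row lasts 1/10 s, in which the tool goes at most 50 mm and 8.59 degrees, less where a joint would pass 70% of its speed; a pose out of reach is approached as far as the arm can. A call with a gripper value outside its range is refused whole. OPENING is the closure, from 0 (fully open) to 1 (shut), set as the call begins (- or left out, the last holds). The fingers move at their own pace and stop on an object; FORCE is the grip in N (left out, the last holds). Time passes only in rows, so rows that repeat a pose let the fingers close, or fill a call up. It gives the time, the measured TCP pose, the force, the opening and the grip force at its end, in the units of the state.
- r.read_state(): the state, without advancing time (a new reading comes with each control period).
- imaging.capture(name): name is "side" or "top" or "wrist"; returns a dict with "color" (384x512x3 uint8, blue, green, red), "fov_y" (degrees; the focal length in pixels is half the picture's height over the tangent of half this angle, whatever the lens; pixels are square), "cx", "cy" (the principal point, pixels), "R" (3x3) and "t" (3): a world point X has camera coordinates R X + t; the wrist camera has in their place "mount" (4x4, takes a point from camera to tool coordinates, whose origin is the TCP and whose axes are the flange's). Camera axes: x right, y down, z forward; pixel columns grow to the right and rows downward; lengths in m; the calibration is good to about 2 mm. The wrist camera is an equidistant fisheye: a pixel r from the principal point sees the ray r / f radians off the axis. A picture is of the moment at which its call begins: read the wrist's pose just before it. There is no depth.
- r.close_job(): hands the job in; it is judged then, once.
The state is a dict: "time": time; "joint_pos": joint angles; "joint_vel": joint speeds; "effort": joint torques, N m; "ee_pos": TCP position; "eef_rot": TCP orientation; "wrist_force": force on the tool from outside, world axes, zero at the start; "moment": the same for the moment, N m; "opening": finger opening in m; "finger_force": force on a finger pad.
Only numpy, scipy, OpenCV 4.12 (cv2) and the standard library are available. Lean on these libraries where they do the work, as an engineer would, in place of code of your own. Each camera call takes 0.05 s, during which the arm holds its last target. There are 200 camera calls.

## Task

Check the loose post sleeves: one after another, from the shortest to the longest, slide each down onto the gauge pin as far as it will go by hand, then stand it in the kit tray if it went fully home on the gauge plate, or put it in the reject carton if it stuck part way. When all are sorted, swing the tray's keeper bar shut until it clicks behind its catch; leave the tape, the glove box and the bottle where they are.

Things in the scene. Friction and masses are not known exactly. Their poses are not given: they have to be found in the camera images.
- sleeve60_p: Plain aluminium sleeve (round tube, open at both ends), 60 mm long, 54 mm outside diameter, standing upright on the bench at the start. Bare metal that slides easily (friction about 0.45). Origin: centre of its underside, z along the bore. About 168 g. The bore is 40 mm at both ends; it is either 40 mm right through (good) or narrowed to 28 mm from 15 mm inside either end (bad); try it on the gauge to find out. Of sleeve60_p and sleeve60_q exactly one is there.
- sleeve60_q: Plain aluminium sleeve (round tube, open at both ends), 60 mm long, 54 mm outside diameter, standing upright on the bench at the start. Bare metal that slides easily (friction about 0.45). Origin: centre of its underside, z along the bore. About 168 g. The bore is 40 mm at both ends; it is either 40 mm right through (good) or narrowed to 28 mm from 15 mm inside either end (bad); try it on the gauge to find out. Of sleeve60_p and sleeve60_q exactly one is there.
- sleeve70_p: Plain aluminium sleeve (round tube, open at both ends), 70 mm long, 54 mm outside diameter, standing upright on the bench at the start. Bare metal that slides easily (friction about 0.45). Origin: centre of its underside, z along the bore. About 196 g. The bore is 40 mm at both ends; it is either 40 mm right through (good) or narrowed to 28 mm from 15 mm inside either end (bad); try it on the gauge to find out. Of sleeve70_p and sleeve70_q exactly one is there.
- sleeve70_q: Plain aluminium sleeve (round tube, open at both ends), 70 mm long, 54 mm outside diameter, standing upright on the bench at the start. Bare metal that slides easily (friction about 0.45). Origin: centre of its underside, z along the bore. About 196 g. The bore is 40 mm at both ends; it is either 40 mm right through (good) or narrowed to 28 mm from 15 mm inside either end (bad); try it on the gauge to find out. Of sleeve70_p and sleeve70_q exactly one is there.
- sleeve80_p: Plain aluminium sleeve (round tube, open at both ends), 80 mm long, 54 mm outside diameter, standing upright on the bench at the start. Bare metal that slides easily (friction about 0.45). Origin: centre of its underside, z along the bore. About 224 g. The bore is 40 mm at both ends; it is either 40 mm right through (good) or narrowed to 28 mm from 15 mm inside either end (bad); try it on the gauge to find out. Of sleeve80_p and sleeve80_q at most one is there.
- sleeve80_q: Plain aluminium sleeve (round tube, open at both ends), 80 mm long, 54 mm outside diameter, standing upright on the bench at the start. Bare metal that slides easily (friction about 0.45). Origin: centre of its underside, z along the bore. About 224 g. The bore is 40 mm at both ends; it is either 40 mm right through (good) or narrowed to 28 mm from 15 mm inside either end (bad); try it on the gauge to find out. Of sleeve80_p and sleeve80_q at most one is there.
- sleeve90_p: Plain aluminium sleeve (round tube, open at both ends), 90 mm long, 54 mm outside diameter, standing upright on the bench at the start. Bare metal that slides easily (friction about 0.45). Origin: centre of its underside, z along the bore. About 252 g. The bore is 40 mm at both ends; it is either 40 mm right through (good) or narrowed to 28 mm from 15 mm inside either end (bad); try it on the gauge to find out. Of sleeve90_p and sleeve90_q exactly one is there.
- sleeve90_q: Plain aluminium sleeve (round tube, open at both ends), 90 mm long, 54 mm outside diameter, standing upright on the bench at the start. Bare metal that slides easily (friction about 0.45). Origin: centre of its underside, z along the bore. About 252 g. The bore is 40 mm at both ends; it is either 40 mm right through (good) or narrowed to 28 mm from 15 mm inside either end (bad); try it on the gauge to find out. Of sleeve90_p and sleeve90_q exactly one is there.
- gauge: Gauge: dark steel plate 90 x 90 x 12 mm, fixed to the bench, with an upright steel pin in its middle. Origin: centre of the plate's underside.
- gauge_seat (a point): Foot of the gauge pin, on the plate's top face (12 mm above the bench). The pin is 36 mm in diameter and 45 mm tall, its top 4 mm tapering to 24 mm. A good sleeve goes down until its underside meets the plate; a bad one stops on the tip, its underside about 29 mm above the plate.
- tray: Kit tray, grey painted steel, fixed. Origin: centre of the sleeve row on the tray's underside. Its own x points to the back lip, y along the row towards the keeper's hinge. Floor 6 mm thick. Room for four sleeves standing in one row along y.
- tray_floor (a point): Point on the tray's floor, in the middle of the row, axes as the tray. Back lip: inner face at x = +37 mm, 22 mm high above the bench; end walls: inner faces at y = +120 and -120 mm, 28 mm high; front (-x) open until the keeper bar is shut: its inner face is then at x = -58 mm.
- keeper (a joint): Keeper bar of the tray, rad: 0 is shut (straight along the tray's front, behind its spring catch), larger is further open (up to 1.2; starts 0.5 to 0.9). It turns in the level plane about an upright hinge and stays where it is left (light friction). From about 0.08 to 0.04 rad a sprung nose resists, with about 2 to 4 N at the knob; then it drops in and stops at 0.
- keeper_hinge (a point): Hinge axis (upright) of the keeper bar, at the tray's +y front corner, 34 mm above the bench (tray frame x = -62 mm, y = +137 mm). Shut, the bar runs from here along the tray's -y; opening swings its free end to the tray's -x. The bar is steel, 8 mm wide, from 26 to 42 mm above the bench, and ends 270 mm from the hinge.
- keeper_knob (a point): Top of the upright black round knob on the keeper bar: 16 mm in diameter, rising from the bar (42 mm above the bench) to this point, 105 mm above the bench; 230 mm from the hinge axis.
- carton: Low open cardboard carton for rejects, 250 (x) x 210 (y) x 50 mm high, walls and floor 5 mm, fixed; flaps folded down outside. Origin: centre of its underside.
- carton_floor (a point): Centre of the carton's inner floor, 5 mm above the bench, axes along the carton's sides.
- tape_roll: Bystander: roll of brown packing tape lying flat (not always there), 104 mm across, 48 mm high. Origin: centre of its underside.
- glove_box: Bystander: white paper box 120 x 200 x 60 mm. Origin: centre of its underside.
- cleaner: Bystander: white plastic bottle, 64 mm across, 150 mm tall. Origin: centre of its underside.
There are look-alikes about, which are no part of the job. Leave any blue look-alike of the sleeve90_p alone.

How it is judged:
On the way, in this order (a step that is already met when the one before it is completed fails the run):
1. the 60 mm sleeve, if there, has been slid onto the gauge pin as far as it goes (fully home if good, stopped on the tip if narrowed) (((z of sleeve60_p in the frame of gauge_seat between -0.005 and 0.006 m and horizontal distance between sleeve60_p and gauge_seat below 0.007 m and angle between sleeve60_p's own z axis and vertical below 0.15 rad) or (z of sleeve60_q in the frame of gauge_seat between 0.018 and 0.035 m and horizontal distance between sleeve60_q and gauge_seat below 0.007 m and angle between sleeve60_q's own z axis and vertical below 0.15 rad))), for 0.2 s.
2. the 70 mm sleeve, if there, has been slid onto the gauge pin as far as it goes (fully home if good, stopped on the tip if narrowed) (((z of sleeve70_p in the frame of gauge_seat between 0.018 and 0.035 m and horizontal distance between sleeve70_p and gauge_seat below 0.007 m and angle between sleeve70_p's own z axis and vertical below 0.15 rad) or (z of sleeve70_q in the frame of gauge_seat between -0.005 and 0.006 m and horizontal distance between sleeve70_q and gauge_seat below 0.007 m and angle between sleeve70_q's own z axis and vertical below 0.15 rad))), for 0.2 s.
3. the 80 mm sleeve, if there, has been slid onto the gauge pin as far as it goes (fully home if good, stopped on the tip if narrowed) (((z of sleeve80_p in the frame of gauge_seat between 0.018 and 0.035 m and horizontal distance between sleeve80_p and gauge_seat below 0.007 m and angle between sleeve80_p's own z axis and vertical below 0.15 rad) or (z of sleeve80_q in the frame of gauge_seat between -0.005 and 0.006 m and horizontal distance between sleeve80_q and gauge_seat below 0.007 m and angle between sleeve80_q's own z axis and vertical below 0.15 rad))), for 0.2 s.
4. the 90 mm sleeve, if there, has been slid onto the gauge pin as far as it goes (fully home if good, stopped on the tip if narrowed) (((z of sleeve90_p in the frame of gauge_seat between -0.005 and 0.006 m and horizontal distance between sleeve90_p and gauge_seat below 0.007 m and angle between sleeve90_p's own z axis and vertical below 0.15 rad) or (z of sleeve90_q in the frame of gauge_seat between 0.018 and 0.035 m and horizontal distance between sleeve90_q and gauge_seat below 0.007 m and angle between sleeve90_q's own z axis and vertical below 0.15 rad))), for 0.2 s.
At the end, for the whole second after the job is handed in: Every good sleeve stands upright (within 8 degrees) on the tray's floor behind the bar, every narrowed one is inside the carton, all at rest; the keeper bar is shut past its catch (below 0.03 rad) (x of sleeve60_p in the frame of tray_floor between -0.033 and 0.02 m and y of sleeve60_p in the frame of tray_floor between -0.105 and 0.105 m and z of sleeve60_p in the frame of tray_floor between -0.005 and 0.006 m and angle between each of sleeve60_p, sleeve70_q, sleeve80_q, sleeve90_p's own z axis and vertical below 0.15 rad and linear speed of each of sleeve60_p, sleeve60_q, sleeve70_p, sleeve70_q, sleeve80_p, sleeve80_q, sleeve90_p, sleeve90_q below 0.03 m/s and x of sleeve60_q in the frame of carton_floor between -0.12 and 0.12 m and y of sleeve60_q in the frame of carton_floor between -0.1 and 0.1 m and z of sleeve60_q in the frame of carton_floor between -0.005 and 0.045 m and x of sleeve70_p in the frame of carton_floor between -0.12 and 0.12 m and y of sleeve70_p in the frame of carton_floor between -0.1 and 0.1 m and z of sleeve70_p in the frame of carton_floor between -0.005 and 0.045 m and x of sleeve70_q in the frame of tray_floor between -0.033 and 0.02 m and y of sleeve70_q in the frame of tray_floor between -0.105 and 0.105 m and z of sleeve70_q in the frame of tray_floor between -0.005 and 0.006 m and x of sleeve80_p in the frame of carton_floor between -0.12 and 0.12 m and y of sleeve80_p in the frame of carton_floor between -0.1 and 0.1 m and z of sleeve80_p in the frame of carton_floor between -0.005 and 0.045 m and x of sleeve80_q in the frame of tray_floor between -0.033 and 0.02 m and y of sleeve80_q in the frame of tray_floor between -0.105 and 0.105 m and z of sleeve80_q in the frame of tray_floor between -0.005 and 0.006 m and x of sleeve90_p in the frame of tray_floor between -0.033 and 0.02 m and y of sleeve90_p in the frame of tray_floor between -0.105 and 0.105 m and z of sleeve90_p in the frame of tray_floor between -0.005 and 0.006 m and x of sleeve90_q in the frame of carton_floor between -0.12 and 0.12 m and y of sleeve90_q in the frame of carton_floor between -0.1 and 0.1 m and z of sleeve90_q in the frame of carton_floor between -0.005 and 0.045 m and value of joint keeper below 0.03 rad); the robot touches nothing.
It fails at once if the tape roll is pushed or lifted more than 30 mm from its place (distance of tape_roll from where it was at the start of the episode above 0.03 m).
It fails at once if the glove box is pushed or lifted more than 30 mm from its place (distance of glove_box from where it was at the start of the episode above 0.03 m).
It fails at once if the bottle is pushed or lifted more than 30 mm from its place (distance of cleaner from where it was at the start of the episode above 0.03 m).
Of sleeve60_p, sleeve60_q only 1 to 1 are there at a start; the rules pass over those that are not, and their reading is None.
Of sleeve70_p, sleeve70_q only 1 to 1 are there at a start; the rules pass over those that are not, and their reading is None.
Of sleeve80_p, sleeve80_q, tape_roll only 1 to 1 are there at a start; the rules pass over those that are not, and their reading is None.
Of sleeve90_p, sleeve90_q only 1 to 1 are there at a start; the rules pass over those that are not, and their reading is None.
At some moment in a run one of sleeve60_p, sleeve60_q, sleeve70_p, sleeve70_q, sleeve80_p, sleeve80_q may be knocked a few centimetres aside while the robot is not near it.
It also fails if it takes over 210 s, if anything falls off the work surface, if the arm or the gripper's body presses on something with over 40 N, if the wrist force passes 120 N, or if a joint passes its speed limit or range.

## Working session

There is one attempt and no reset: what is moved stays moved. The work goes in short steps, Python scripts to look and compute and a shell command to move; the robot and the scene stay as the last step left them, time stands still between calls to the robot, and variables do not carry over. Pictures are saved under pics/ and viewed, at most 14 in all, crops included, and the job is handed in when it is done.

```bash
mkdir -p pics; ls; python3 - <<'E'
from workcell import r, imaging
import cv2
s=r.read_state(); print({k:(v if isinstance(v,(int,float)) else [round(float(x),4) for x in v]) for k,v in s.items()})
for n in("side","top","wrist"):
    c=imaging.capture(n); cv2.imwrite(f"pics/{n}0.png",c["color"])
    print(n,{k:v for k,v in c.items() if k!="color"})
E
```

```text
pics
{'time': 0.0, 'joint_pos': [1.0423, 0.6293, 0.0385, 1.5184, -0.027, 0.9963, -0.02], 'joint_vel': [-0.0022, 0.0003, 0.0015, -0.002, -0.0001, 0.0, 0.0005], 'effort': [0.0015, -54.9728, 1.144, -18.6633, -0.0521, 0.0237, 0.0002], 'ee_pos': [0.2899, -0.581, 0.1666], 'eef_rot': [-3.1398, 0.0, 0.4627], 'wrist_force': [-0.2321, -0.8592, -0.7461], 'moment': [0.0198, -0.0477, 0.0402], 'finger_force': 0.0, 'opening': 0.094217837921025}
side {'fov_y': 55.688030771484875, 'cx': 251.41016421991972, 'cy': 191.3848369622578, 'R': array([[-0.96654541, -0.25614375,  0.01342946],
       [-0.14040556,  0.48454439, -0.86342516],
       [ 0.21465379, -0.8364252 , -0.50429817]]), 't': array([0.53232666, 0.15948526, 1.17997869])}
top {'fov_y': 55.345566822511884, 'cx': 248.70629938571304, 'cy': 195.01357446401795, 'R': array([[-0.01850913, -0.99979579,  0.00811149],
       [-0.99861736,  0.01808686, -0.04935822],
       [ 0.04920143, -0.00901385, -0.9987482 ]]), 't': array([0.00859285, 0.55743936, 1.27423956])}
wrist {'fov_y': 65.70646984690485, 'cx': 250.84199751922208, 'cy': 188.32316772004017, 'mount': array([[ 2.65517474e-04, -9.59535834e-01, -2.81586420e-01,
         8.34724137e-02],
       [ 9.99999901e-01,  3.54993884e-04, -2.66745483e-04,
        -4.78105207e-04],
       [ 3.55913306e-04, -2.81586322e-01,  9.59535834e-01,
        -2.17748695e-01],
       [ 0.00000000e+00,  0.00000000e+00,  0.00000000e+00,
         1.00000000e+00]])}
```

View pics/top0.png

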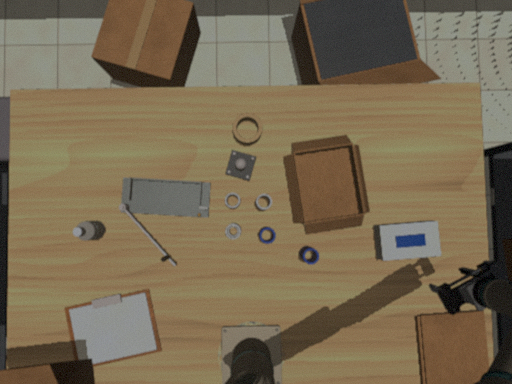

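View pics/side0.png

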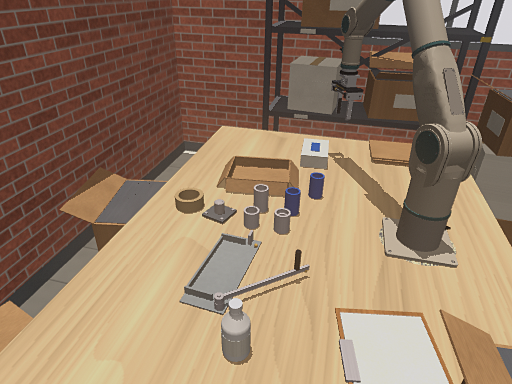

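The top view shows three grey sleeves at (233,201), (263,202) and (233,231), and blue look-alikes at (267,235) and (309,255). It also shows the gauge at (240,165), the tray at (165,197), the knob at about (172,260), the carton at (328,184) and the tape at (247,130). With the tape there, there is no 80 mm sleeve. In the side view the tallest grey sleeve is at (261,197).

```bash
cat > h.py <<'E'
from workcell import r, imaging
import cv2, numpy as np
from scipy.spatial.transform import Rotation as Ro
def foc(c): return c["color"].shape[0]/2/np.tan(np.radians(c["fov_y"]/2))
def ray(c,u,v,z):
    f=foc(c); d=c["R"].T@np.array([(u-c["cx"])/f,(v-c["cy"])/f,1]); o=-c["R"].T@c["t"]
    return o+d*(z-o[2])/d[2]
def proj(c,X):
    p=c["R"]@np.asarray(X,float)+c["t"]; f=foc(c); return p[0]/p[2]*f+c["cx"],p[1]/p[2]*f+c["cy"]
def wpose(s): return Ro.from_euler("xyz",s["eef_rot"]).as_matrix(),np.array(s["ee_pos"])
def wray(c,s,u,v,z):
    f=foc(c); x,y=u-c["cx"],v-c["cy"]; rr=np.hypot(x,y)+1e-9; th=rr/f
    d=np.array([np.sin(th)*x/rr,np.sin(th)*y/rr,np.cos(th)])
    R,p=wpose(s); M=np.array(c["mount"]); o=R@M[:3,3]+p; d=R@M[:3,:3]@d
    return o+d*(z-o[2])/d[2]
def wproj(c,s,X):
    R,p=wpose(s); M=np.array(c["mount"]); q=M[:3,:3].T@(R.T@(np.asarray(X,float)-p)-M[:3,3])
    th=np.arctan2(np.hypot(q[0],q[1]),q[2]); a=np.arctan2(q[1],q[0]); f=foc(c)
    return c["cx"]+f*th*np.cos(a),c["cy"]+f*th*np.sin(a)
def tool(s,X):
    "offset of world point from the TCP in tool axes (mm)"
    R,p=wpose(s); return np.round(1000*(R.T@(np.asarray(X,float)-p)),1)
E
python3 - <<'E'
from h import *
t=imaging.capture("top"); s=imaging.capture("side")
im=t["color"]; hsv=cv2.cvtColor(im,cv2.COLOR_BGR2HSV)
m=((hsv[...,1]<70)&(hsv[...,2]>60)).astype(np.uint8)*255
m[:110]=0;m[300:]=0
for c in cv2.findContours(m,cv2.RETR_EXTERNAL,cv2.CHAIN_APPROX_NONE)[0]:
    a=cv2.contourArea(c)
    if a>60:
        (u,v),(w,h),an=cv2.minAreaRect(c); print("top",round(u,1),round(v,1),round(w,1),round(h,1),round(an,1),a, [np.round(ray(t,u,v,z)[:2],3) for z in(.012,.07)])
i2=cv2.resize(im[100:290,110:370],None,fx=3,fy=3,interpolation=cv2.INTER_CUBIC)
cv2.imwrite("pics/topc.png",i2)
cv2.imwrite("pics/sidec.png",cv2.resize(s["color"][150:320,160:340],None,fx=3.5,fy=3.5,interpolation=cv2.INTER_CUBIC))
for n,(u,v) in dict(a=(233,201),b=(263,202),c=(233,231)).items():
    for h in(.06,.07,.09):
        X=ray(t,u,v,h); f=lambda q:[round(float(x)) for x in q]; print(n,h,np.round(X,3),"side top",f(proj(s,X)),"bottom",f(proj(s,X*[1,1,0])))
E
```

```text
top 120.0 295.5 52.0 7.0 -0.0 175.5 [array([0.217, 0.451]), array([0.23 , 0.431])]
top 232.8 230.9 15.7 16.1 26.6 195.5 [array([0.433, 0.056]), array([0.435, 0.054])]
top 85.0 230.5 19.0 26.0 90.0 344.5 [array([0.444, 0.572]), array([0.446, 0.547])]
top 409.7 240.4 37.5 60.6 85.1 2115.0 [array([ 0.388, -0.564]), array([ 0.392, -0.538])]
top 263.5 201.5 15.6 17.0 45.0 205.0 [array([ 0.534, -0.053]), array([ 0.532, -0.05 ])]
top 232.3 199.8 15.6 16.3 45.0 194.5 [array([0.542, 0.057]), array([0.54 , 0.054])]
top 163.4 217.3 90.0 77.2 3.2 3203.0 [array([0.485, 0.299]), array([0.485, 0.286])]
top 488.6 208.5 103.2 4.6 87.0 286.5 [array([ 0.495, -0.849]), array([ 0.495, -0.81 ])]
top 240.1 164.9 25.3 25.1 16.4 579.5 [array([0.665, 0.027]), array([0.657, 0.026])]
top 496.0 129.5 39.0 30.0 90.0 1014.5 [array([ 0.776, -0.89 ]), array([ 0.763, -0.849])]
top 4.5 135.0 50.0 9.0 90.0 428.0 [array([0.785, 0.857]), array([0.772, 0.819])]
a 0.06 [0.536 0.052 0.06 ] side top [252, 209] bottom [252, 223]
a 0.07 [0.536 0.052 0.07 ] side top [252, 206] bottom [252, 223]
a 0.09 [0.535 0.051 0.09 ] side top [252, 201] bottom [252, 223]
b 0.06 [ 0.531 -0.049  0.06 ] side top [261, 194] bottom [260, 208]
b 0.07 [ 0.53  -0.049  0.07 ] side top [261, 192] bottom [260, 208]
b 0.09 [ 0.53  -0.048  0.09 ] side top [261, 187] bottom [260, 208]
c 0.06 [0.435 0.054 0.06 ] side top [282, 213] bottom [281, 228]
c 0.07 [0.435 0.054 0.07 ] side top [282, 211] bottom [280, 228]
c 0.09 [0.436 0.053 0.09 ] side top [282, 206] bottom [280, 228]
```

View pics/topc.png

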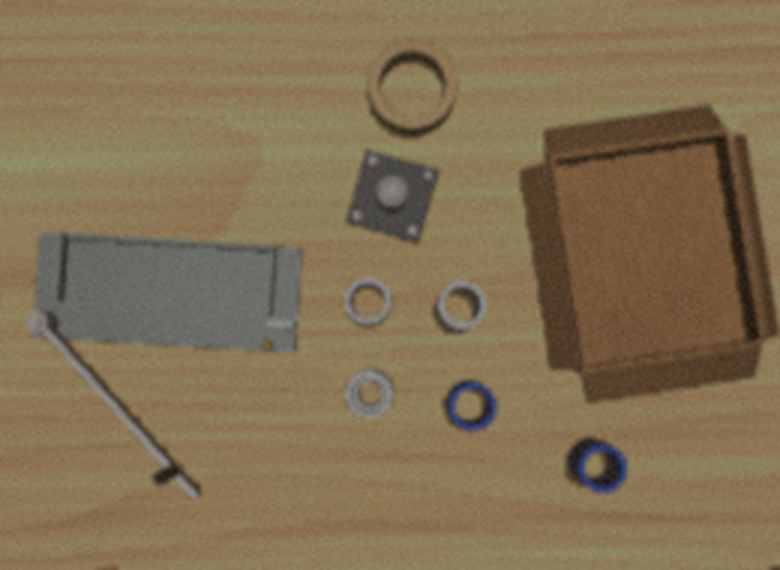

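View pics/sidec.png

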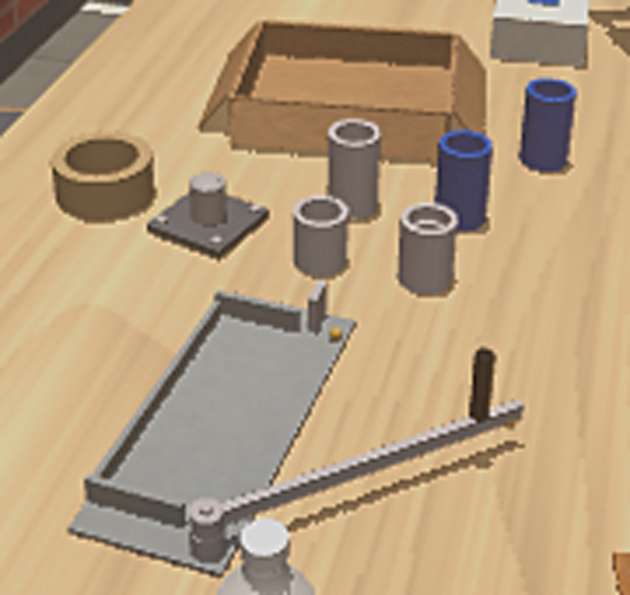

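In the close-ups, the 60 mm sleeve is the short one at top-crop (368,301), about (0.54,0.053). The 70 mm is at (369,393), about (0.435,0.054), and an inner shoulder is visible, so it is probably narrowed. The 90 mm is at (461,305), about (0.53,-0.05). The pin is at about (0.66,0.026). I'll move closer now.

```bash
python3 -m creep '[[0.02,-0.019,-0.01,0,0,0],[0.05,-0.047,-0.02,0,0,0],[0.085,-0.08,-0.03,0,0,0],[0.12,-0.113,-0.04,0,0,0],[0.155,-0.146,-0.05,0,0,0],[0.19,-0.178,-0.06,0,0,0],[0.225,-0.21,-0.07,0,0,0],[0.26,-0.243,-0.08,0,0,0],[0.285,-0.266,-0.083,0,0,0],[0.295,-0.275,-0.083,0,0,0]]' 0 20
python3 -m creep '[[0.02,-0.019,0,0,0,-2],[0.05,-0.047,0,0,0,-4],[0.085,-0.08,0,0,0,-7],[0.115,-0.108,0,0,0,-10],[0.135,-0.126,0,0,0,-14],[0.143,-0.133,0,0,0,-18.5],[0.143,-0.133,0,0,0,-18.5],[0.143,-0.133,0,0,0,-18.5],[0.143,-0.133,0,0,0,-18.5],[0.143,-0.133,0,0,0,-18.5]]'
cat > look.py <<'E'
import sys
from h import *
s=r.read_state(); c=imaging.capture("wrist"); cv2.imwrite(sys.argv[1],c["color"])
np.savez("last.npz",im=c["color"])
print([round(float(x),4) for x in list(s["ee_pos"])+list(s["eef_rot"])])
hsv=cv2.cvtColor(c["color"],cv2.COLOR_BGR2HSV)
m=((hsv[...,1]<70)&(hsv[...,2]>70)).astype(np.uint8)*255
for k in cv2.findContours(m,cv2.RETR_EXTERNAL,cv2.CHAIN_APPROX_NONE)[0]:
    if cv2.contourArea(k)>250:
        (u,v),w,a=cv2.minAreaRect(k); print("px",round(u),round(v),np.round(w),cv2.contourArea(k))
E
python3 look.py pics/w1.png
```

```text
time: 1.25
ee_pos: [0.4332, -0.1998, 0.2513]
eef_rot: [3.141, -0.002, 0.469]
wrist_force: [0.2, -0.0, 0.0]
opening: 0.0941
finger_force: 0.0
time: 2.25
ee_pos: [0.4997, -0.0222, 0.2505]
eef_rot: [3.141, 0.0, 0.783]
wrist_force: [0.2, -0.3, 0.2]
opening: 0.0938
finger_force: 0.0
[0.4997, -0.0222, 0.2505, 3.1413, 0.0004, 0.7829]
px 264 326 [ 52. 285.] 6138.0
px 264 284 [33. 31.] 775.5
px 24 277 [40. 65.] 1243.5
px 479 270 [99. 58.] 1873.5
px 349 260 [97. 33.] 1568.5
px 152 260 [33. 97.] 1600.0
px 230 226 [27. 25.] 530.0
px 232 204 [35. 29.] 528.0
px 290 171 [73. 41.] 1563.0
px 183 156 [38. 46.] 1343.0
px 6 142 [12. 57.] 332.0
px 232 103 [39. 39.] 1171.0
px 503 64 [107.  39.] 2158.5
px 456 8 [16. 35.] 360.0
px 322 78 [168.  69.] 4062.5
px 161 25 [138.  81.] 6916.0
px 60 62 [ 10. 125.] 847.0
```

View pics/w1.png

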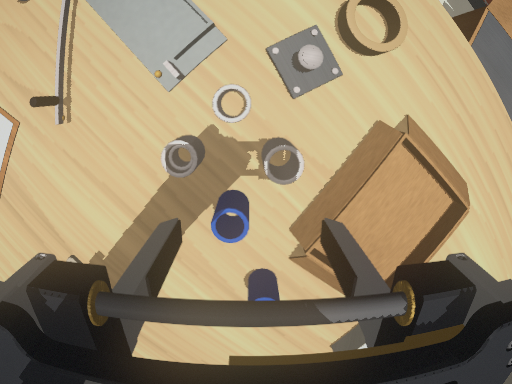

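The wrist view shows the 60 mm ring at (232,103), the 70 mm at (181,158) with a step inside, the 90 mm at (284,164), the pin top at (311,57) and the carton at about (395,200).

```bash
python3 - <<'E'
from h import *
s=r.read_state(); c=imaging.capture("wrist"); t=imaging.capture("top")
for n,u,v,z in[("a60",232,103.5,.06),("c70",181,158,.07),("b90",284,164,.09),("pin",311,57,.057),("plate",304.5,62,.012)]:
    X=wray(c,s,u,v,z); print(n,np.round(X,4),tool(s,X))
P=lambda u,v:(110+u/3,100+v/3)
for n,u,v,z in[("pin",392,191,.057),("plate",392,196,.012),("hinge",38,321,.045),("knobtop",157,479,.105),("barend",197,492,.042),
  ("tray bl",65,236,.022),("tray br",275,247,.022),("tray fl",37,336,.006),("tray fr",295,351,.006),
  ("cart1",556,160,.05),("cart2",722,140,.05),("cart3",590,371,.05),("cart4",760,343,.05)]:
    print(n,np.round(ray(t,*P(u,v),z),4))
E
```

```text
a60 [0.5409 0.0552 0.06  ] [ 83.7 -25.8 190.5]
c70 [0.4388 0.054  0.07  ] [ 10.5 -96.9 180.5]
b90 [ 0.5341 -0.0486  0.09  ] [  5.6  43.  160.5]
pin [0.6648 0.026  0.057 ] [150.9  82.4 193.5]
plate [0.6632 0.026  0.012 ] [149.8  81.3 238.5]
pin [0.663  0.0242 0.057 ]
plate [0.6632 0.0248 0.012 ]
hinge [0.5228 0.4301 0.045 ]
knobtop [0.3488 0.2824 0.105 ]
barend [0.3256 0.2515 0.042 ]
tray bl [0.6217 0.4063 0.022 ]
tray br [0.6045 0.1621 0.022 ]
tray fl [0.5061 0.4443 0.006 ]
tray fr [0.4829 0.1421 0.006 ]
cart1 [ 0.6964 -0.1644  0.05  ]
cart2 [ 0.7163 -0.356   0.05  ]
cart3 [ 0.4543 -0.1971  0.05  ]
cart4 [ 0.4825 -0.3919  0.05  ]
```

```bash
python3 -m creep '[[0.02,-0.006,0.02,0,0,0],[0.045,-0.014,0.045,0,0,0],[0.07,-0.022,0.07,0,0,0],[0.084,-0.026,0.095,0,0,0],[0.084,-0.026,0.11,0,0,0],[0.084,-0.026,0.12,0,0,0],[0.084,-0.026,0.125,0,0,0],[0.084,-0.026,0.125,0,0,0],[0.084,-0.026,0.125,0,0,0],[0.084,-0.026,0.125,0,0,0]]' 0 20
python3 look.py pics/w2.png
```

```text
time: 3.4
ee_pos: [0.5417, 0.0566, 0.1264]
eef_rot: [3.14, -0.001, 0.785]
wrist_force: [-0.6, -0.5, -0.2]
opening: 0.0939
finger_force: 0.0
[0.5417, 0.0566, 0.1264, 3.1405, -0.0013, 0.7851]
px 371 333 [27. 23.] 358.0
px 251 322 [ 49. 311.] 6100.5
px 248 288 [39. 25.] 783.5
px 482 283 [72. 58.] 1505.5
px 24 277 [42. 63.] 1272.5
px 349 260 [97. 33.] 1591.0
px 303 248 [105.  57.] 2758.5
px 169 263 [ 63. 114.] 3495.5
px 249 185 [60. 53.] 2446.5
px 352 30 [88.  7.] 373.0
px 341 112 [251.  91.] 7717.5
px 130 98 [195. 223.] 18736.0
```

View pics/w2.png

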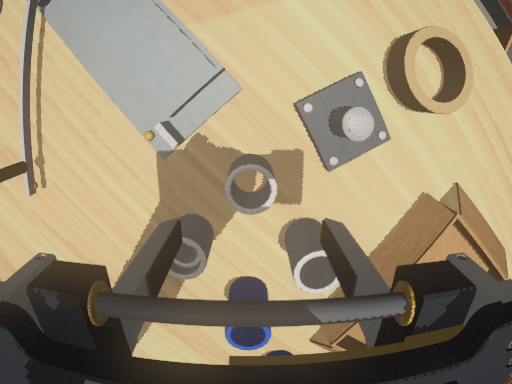

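The view shows the 60 mm ring at (250,189) between the fingers and the pin top at (358,124). I'll go down and grip.

```bash
python3 - <<'E'
from h import *
s=r.read_state(); c=imaging.capture("wrist")
for n,u,v,z in[("a60",250.5,189.5,.06),("pin",358,124,.057)]:
    X=wray(c,s,u,v,z); print(n,np.round(X,4),tool(s,X))
E
python3 -m creep '[[0,0,0.01,0,0,0],[0,0,0.025,0,0,0],[0,0,0.04,0,0,0],[0,0,0.055,0,0,0],[0,0,0.07,0,0,0],[0,0,0.085,0,0,0],[0,0,0.095,0,0,0],[0,0,0.1,0,0,0],[0,0,0.1,0,0,0],[0,0,0.1,0,0,0]]'
python3 -m creep '[[0,0,0,0,0,0],[0,0,0,0,0,0],[0,0,0,0,0,0],[0,0,0,0,0,0],[0,0,0,0,0,0],[0,0,0,0,0,0],[0,0,0,0,0,0],[0,0,0,0,0,0],[0,0,0,0,0,0],[0,0,0,0,0,0]]' 1 20
```

```text
a60 [0.5407 0.0563 0.06  ] [-1.  -0.5 66.3]
pin [0.6646 0.0278 0.057 ] [ 66.6 107.3  69.5]
time: 4.5
ee_pos: [0.5414, 0.0568, 0.0258]
eef_rot: [3.141, -0.001, 0.786]
wrist_force: [-0.4, -0.2, -0.0]
opening: 0.0938
finger_force: 0.0
time: 5.5
ee_pos: [0.541, 0.0568, 0.0255]
eef_rot: [-3.142, -0.0, 0.786]
wrist_force: [0.4, 0.5, -0.5]
opening: 0.0172
finger_force: 0.0
```

The fingers closed past 54 mm on nothing, so the sleeve was probably knocked aside. I'll look again.

```bash
python3 - <<'E'
from h import *
s=r.read_state();print(s["opening"],s["finger_force"])
t=imaging.capture("top"); w=imaging.capture("wrist"); d=imaging.capture("side")
a=cv2.resize(w["color"],(400,300)); b=cv2.resize(d["color"][150:270,180:340],(400,300)); e=cv2.resize(t["color"][110:290,160:400],(400,300))
cv2.imwrite("pics/m1.png",np.vstack([np.hstack([a,b]),np.hstack([e,e*0])]))
E
```

```text
0.017242744159147467 0.0
```

View pics/m1.png

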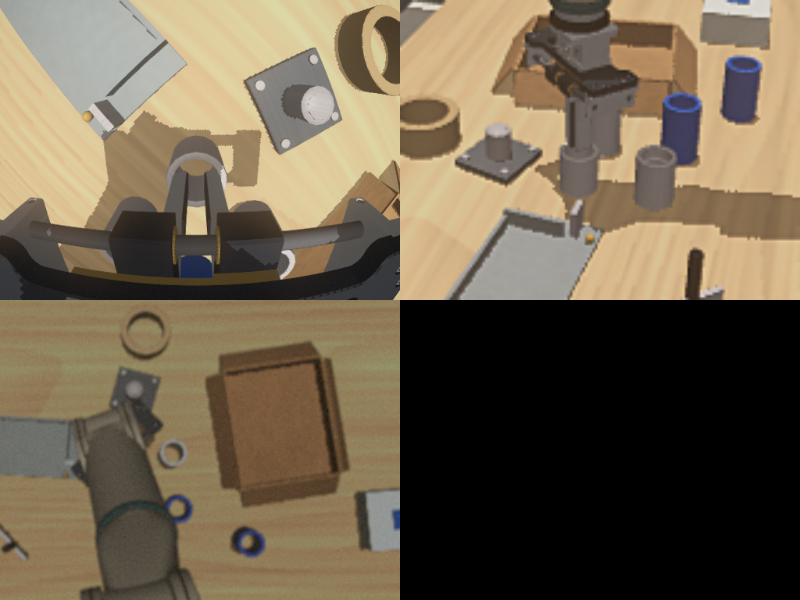

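```bash
python3 - <<'E'
from h import *
s=r.read_state(); w=imaging.capture("wrist")
print("tcp px",wproj(w,s,s["ee_pos"]))
for u,v in((252,212),(252,190),(252,228)): X=wray(w,s,u,v,.06); print(u,v,np.round(X,3),tool(s,X))
cv2.imwrite("pics/w3.png",cv2.resize(w["color"][130:340,140:370],None,fx=3,fy=2.8))
E
```

```text
tcp px (np.float64(251.0013235285671), np.float64(212.4340696779867))
252 212 [0.551 0.066 0.06 ] [ 13.5   0.6 -34.5]
252 190 [0.562 0.077 0.06 ] [ 28.7   0.6 -34.5]
252 228 [0.543 0.058 0.06 ] [  2.    0.7 -34.5]
```

View pics/w3.png

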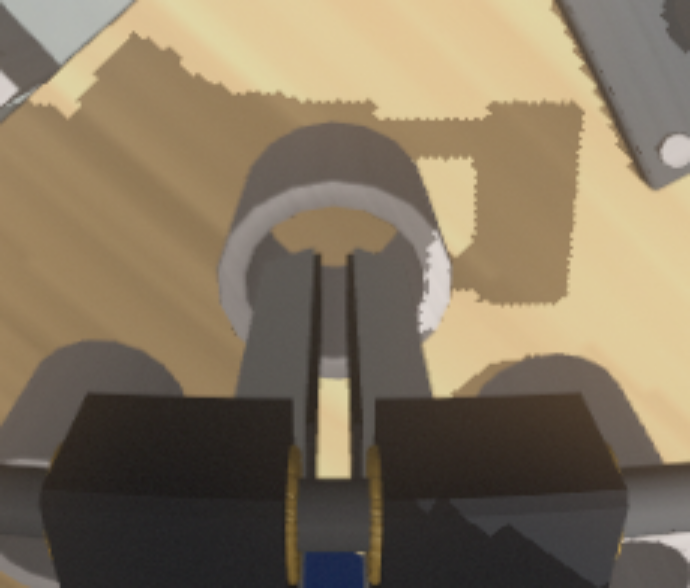

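```bash
python3 -c "
from workcell import r
s=r.read_state();print(s['time'],s['opening'],s['finger_force'],s['ee_pos'],s['wrist_force'],s['joint_pos'])"
```

```text
5.7 0.002241308620639022 0.0 [0.54101436 0.05680402 0.02547104] [-0.05412646  0.48239506  0.23232023] [-0.0654619   0.68422891 -0.13810316  1.93402661  0.17167036  0.53444882
 -1.10596348]
```

The readout says the fingers closed on nothing, yet the picture shows their tips inside the bore. I'll open gently to see what really holds.

```bash
python3 -m creep '[[0,0,0,0,0,0],[0,0,0,0,0,0],[0,0,0,0,0,0],[0,0,0,0,0,0],[0,0,0,0,0,0],[0,0,0,0,0,0],[0,0,0,0,0,0],[0,0,0,0,0,0],[0,0,0,0,0,0],[0,0,0,0,0,0]]' 0.6 5
python3 - <<'E'
from h import *
s=r.read_state(); w=imaging.capture("wrist"); d=imaging.capture("side"); print(s["opening"],s["finger_force"])
cv2.imwrite("pics/m2.png",np.hstack([cv2.resize(w["color"][130:330,130:370],(400,333)),cv2.resize(d["color"][150:250,200:320],(400,333))]))
E
```

```text
time: 6.7
ee_pos: [0.541, 0.0568, 0.0255]
eef_rot: [3.142, -0.0, 0.786]
wrist_force: [-0.4, 0.5, -1.1]
opening: 0.0374
finger_force: 0.0
0.03736399420104513 0.0
```

View pics/m2.png

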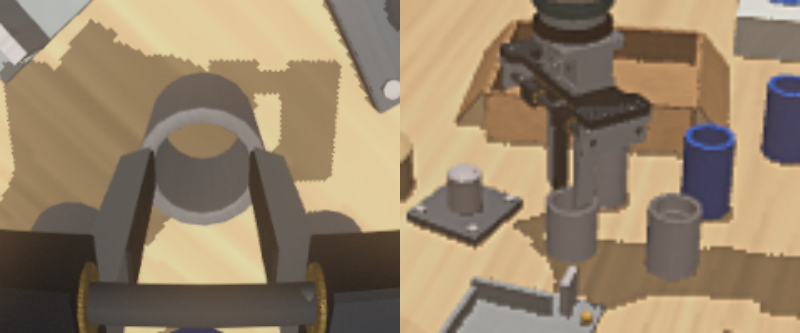

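The fingers seem to end at the sleeve's top rim, so the real tips may be shorter than the stated TCP. I'll raise the arm and check the fingertip height from the side camera by differencing two finger openings.

```bash
python3 -m creep '[[0,0,-0.01,0,0,0],[0,0,-0.03,0,0,0],[0,0,-0.05,0,0,0],[0,0,-0.07,0,0,0],[0,0,-0.09,0,0,0],[0,0,-0.1,0,0,0],[0,0,-0.1,0,0,0],[0,0,-0.1,0,0,0],[0,0,-0.1,0,0,0],[0,0,-0.1,0,0,0]]' 0 20
python3 - <<'E'
from h import *
d=imaging.capture("side"); np.save("d1.npy",d["color"]); print(r.read_state()["opening"])
E
python3 -m creep '[[0,0,0,0,0,0],[0,0,0,0,0,0],[0,0,0,0,0,0],[0,0,0,0,0,0],[0,0,0,0,0,0],[0,0,0,0,0,0],[0,0,0,0,0,0],[0,0,0,0,0,0],[0,0,0,0,0,0],[0,0,0,0,0,0]]' 0.5
python3 - <<'E'
from h import *
d=imaging.capture("side"); s=r.read_state(); b=d["color"].astype(int); a=np.load("d1.npy").astype(int)
m=(np.abs(a-b).max(2)>25)
R,p=wpose(s); f=lambda q:[round(float(x)) for x in q]
print(s["ee_pos"],s["opening"])
for o in(.047,.0535,s["opening"]/2,s["opening"]/2+.006):
  for sg in(1,-1):
    print("y",round(sg*o,4),[f(proj(d,p+R@np.array([0,sg*o,-k]))) for k in(0,.035,.078)])
ys,xs=np.where(m); print(xs.min(),xs.max(),ys.min(),ys.max())
for y in range(150,225,3):
    x=np.where(m[y,200:320])[0]+200
    print(y,x.tolist())
w=imaging.capture("wrist")["color"]; cv2.imwrite("pics/m3.png",np.hstack([cv2.resize(w,(400,300)),cv2.resize(a[120:240,180:340].astype(np.uint8),(400,300))]))
E
```

```text
time: 7.8
ee_pos: [0.5403, 0.0567, 0.1246]
eef_rot: [-3.14, 0.001, 0.786]
wrist_force: [0.2, 0.2, -0.2]
opening: 0.0939
finger_force: 0.0
0.09343063201958199
time: 8.85
ee_pos: [0.541, 0.0568, 0.1255]
eef_rot: [3.142, -0.0, 0.786]
wrist_force: [-0.3, -0.2, -0.5]
opening: 0.047
finger_force: 0.0
[0.54100029 0.05679198 0.12549369] 0.047013669086706414
y 0.047 [[243, 186], [243, 177], [243, 165]]
y -0.047 [[258, 199], [258, 189], [258, 177]]
y 0.0535 [[242, 185], [242, 176], [242, 164]]
y -0.0535 [[259, 200], [259, 190], [259, 178]]
y 0.0235 [[247, 189], [247, 180], [247, 168]]
y -0.0235 [[254, 195], [254, 186], [254, 174]]
y 0.0295 [[246, 188], [246, 179], [246, 167]]
y -0.0295 [[255, 196], [255, 187], [255, 175]]
229 455 0 249
150 [234, 235, 236, 237, 238, 241, 244, 245, 246, 247, 248, 249, 250]
153 [240, 241, 242, 243, 247, 248, 249, 250, 251, 252, 253, 258, 262]
156 [240, 241, 242, 243, 246, 247, 251, 253, 254, 268, 276]
159 [241, 242, 243, 244, 245, 246, 247, 248, 249, 251, 254]
162 [240, 241, 242, 243, 244, 245, 247, 248, 249, 251, 252, 253, 254]
165 [241, 242, 243, 244, 245, 247, 248, 249, 253, 254]
168 [240, 241, 242, 243, 244, 245, 246, 247, 248, 249, 253, 254, 255, 256, 257, 260, 261, 262, 263, 264]
171 [240, 241, 242, 243, 244, 247, 248, 249, 253, 254, 255, 256, 260, 261, 262, 263, 264]
174 [240, 241, 242, 243, 244, 247, 248, 249, 253, 254, 255, 256, 260, 261, 262, 263, 264]
177 [241, 242, 243, 244, 245, 246, 247, 248, 249, 253, 254, 255, 256, 260, 261, 262, 263]
180 [245, 246, 247, 253, 254, 255, 256, 260, 261, 262, 263]
183 [253, 254, 255, 256, 260, 261, 262, 263]
186 [253, 254, 255, 256]
189 [257]
192 []
195 []
198 []
201 []
204 []
207 [245, 246, 247, 248]
210 []
213 []
216 []
219 []
222 [239, 240]
```

View pics/m3.png

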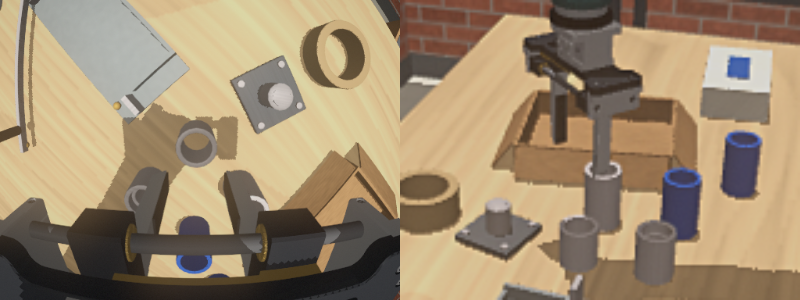

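The picture confirms it: the drawn fingertips end about 35 mm short of the reported TCP (side rows 179/185 against 186/199 expected). So I'll take the real tip height as the reading plus 0.035 m and grasp lower.

```bash
python3 -m creep '[[0,0,0.01,0,0,0],[0,0,0.03,0,0,0],[0,0,0.05,0,0,0],[0,0,0.07,0,0,0],[0,0,0.085,0,0,0],[0,0,0.1,0,0,0],[0,0,0.11,0,0,0],[0,0,0.12,0,0,0],[0,0,0.125,0,0,0],[0,0,0.125,0,0,0]]' 0 20
python3 -m creep '[[0,0,0.003,0,0,0],[0,0,0.006,0,0,0],[0,0,0.009,0,0,0],[0,0,0.01,0,0,0],[0,0,0.01,0,0,0],[0,0,0.01,0,0,0],[0,0,0.01,0,0,0],[0,0,0.01,0,0,0],[0,0,0.01,0,0,0],[0,0,0.01,0,0,0]]' 0 20
python3 -m creep '[[0,0,0,0,0,0],[0,0,0,0,0,0],[0,0,0,0,0,0],[0,0,0,0,0,0],[0,0,0,0,0,0],[0,0,0,0,0,0],[0,0,0,0,0,0],[0,0,0,0,0,0],[0,0,0,0,0,0],[0,0,0,0,0,0]]' 1 20
```

```text
time: 9.95
ee_pos: [0.5406, 0.0568, -0.0001]
eef_rot: [-3.141, 0.001, 0.786]
wrist_force: [0.2, 0.4, -0.4]
opening: 0.0945
finger_force: 0.0
time: 10.95
ee_pos: [0.5411, 0.0568, -0.0094]
eef_rot: [3.141, -0.0, 0.786]
wrist_force: [-0.3, -0.1, 0.0]
opening: 0.0938
finger_force: 0.0
time: 11.95
ee_pos: [0.541, 0.0567, -0.0095]
eef_rot: [3.142, -0.0, 0.786]
wrist_force: [0.1, 0.7, -0.9]
opening: 0.0539
finger_force: 20.0
```

Gripped at 54 mm. I'll lift and carry it over the pin.

```bash
python3 -m creep '[[0,0,-0.01,0,0,0],[0,0,-0.03,0,0,0],[0,0,-0.055,0,0,0],[0,0,-0.08,0,0,0],[0,0,-0.1,0,0,0],[0.006,0.01,-0.105,0,0,0],[0.015,0.024,-0.105,0,0,0],[0.027,0.043,-0.105,0,0,0],[0.04,0.064,-0.105,0,0,0],[0.053,0.085,-0.105,0,0,0]]'
python3 -m creep '[[0.008,0.013,0,0,0,0],[0.013,0.02,0,0,0,0],[0.014,0.022,0,0,0,0],[0.014,0.022,0,0,0,0],[0.014,0.022,0,0,0,0],[0.014,0.022,0,0,0,0],[0.014,0.022,0,0,0,0],[0.014,0.022,0,0,0,0],[0.014,0.022,0,0,0,0],[0.014,0.022,0,0,0,0]]'
python3 - <<'E'
from h import *
s=r.read_state(); c=imaging.capture("wrist"); im=c["color"]
d=imaging.capture("side")
print(s["ee_pos"],[tuple(np.round(proj(d,X),1)) for X in((.664,.0268,.057),(.664,.0268,.012))])
cv2.imwrite("pics/m4.png",np.hstack([cv2.resize(im,(400,300)),cv2.resize(d["color"][120:240,160:320],(400,300))]))
E
```

```text
time: 12.95
ee_pos: [0.6391, 0.0339, 0.0961]
eef_rot: [-3.141, 0.0, 0.786]
wrist_force: [0.0, -0.1, -2.2]
opening: 0.0537
finger_force: 20.0
time: 13.95
ee_pos: [0.664, 0.0285, 0.0955]
eef_rot: [3.142, 0.0, 0.786]
wrist_force: [0.1, 0.0, -0.8]
opening: 0.0539
finger_force: 20.0
[0.66399891 0.02853937 0.09552247] [(np.float64(218.4), np.float64(200.0)), (np.float64(218.8), np.float64(210.7))]
```

View pics/m4.png

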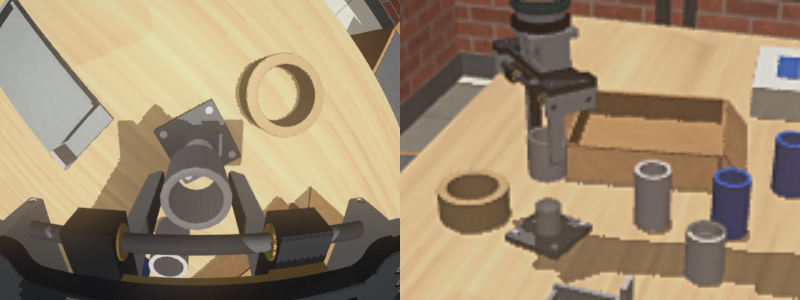

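The wrist view shows the sleeve over the gauge. In the side view its centre column (548) lines up with the pin (547), so I'll descend.

```bash
python3 -m creep '[[-0.001,0.001,0.01,0,0,0],[-0.001,0.001,0.02,0,0,0],[-0.001,0.001,0.03,0,0,0],[-0.001,0.001,0.038,0,0,0],[-0.001,0.001,0.045,0,0,0],[-0.001,0.001,0.05,0,0,0],[-0.001,0.001,0.054,0,0,0],[-0.001,0.001,0.057,0,0,0],[-0.001,0.001,0.06,0,0,0],[-0.001,0.001,0.06,0,0,0]]'
python3 -m creep '[[0,0,0.001,0,0,0],[0,0,0.002,0,0,0],[0,0,0.003,0,0,0],[0,0,0.004,0,0,0],[0,0,0.005,0,0,0],[0,0,0.006,0,0,0],[0,0,0.006,0,0,0],[0,0,0.006,0,0,0],[0,0,0.006,0,0,0],[0,0,0.006,0,0,0]]'
```

```text
time: 15.05
ee_pos: [0.6643, 0.0271, 0.0353]
eef_rot: [3.141, -0.0, 0.786]
wrist_force: [0.3, 0.0, -2.2]
opening: 0.0538
finger_force: 20.0
time: 16.05
ee_pos: [0.6642, 0.027, 0.0295]
eef_rot: [3.141, -0.0, 0.786]
wrist_force: [2.2, -0.6, -3.1]
opening: 0.054
finger_force: 20.0
```

```bash
python3 -m creep '[[0,0,0.001,0,0,0],[0,0,0.002,0,0,0],[0,0,0.003,0,0,0],[0,0,0.004,0,0,0],[0,0,0.005,0,0,0],[0,0,0.006,0,0,0],[0,0,0.007,0,0,0],[0,0,0.008,0,0,0],[0,0,0.008,0,0,0],[0,0,0.008,0,0,0]]'
```

```text
time: 17.05
ee_pos: [0.6642, 0.0271, 0.0214]
eef_rot: [3.141, -0.0, 0.786]
wrist_force: [2.2, -0.2, -2.5]
opening: 0.0538
finger_force: 20.0
```

It passed the depth where a narrowed sleeve would stop. The small side force of +2.2 N in x says to nudge +x, then carry on down.

```bash
python3 -m creep '[[0.001,0.001,0.003,0,0,0],[0.001,0.001,0.005,0,0,0],[0.001,0.001,0.007,0,0,0],[0.001,0.001,0.009,0,0,0],[0.001,0.001,0.011,0,0,0],[0.001,0.001,0.013,0,0,0],[0.001,0.001,0.015,0,0,0],[0.001,0.001,0.016,0,0,0],[0.001,0.001,0.017,0,0,0],[0.001,0.001,0.017,0,0,0]]'
python3 -m creep '[[0,0,0.001,0,0,0],[0,0,0.002,0,0,0],[0,0,0.003,0,0,0],[0,0,0.003,0,0,0],[0,0,0.003,0,0,0],[0,0,0.003,0,0,0],[0,0,0.003,0,0,0],[0,0,0.003,0,0,0],[0,0,0.003,0,0,0],[0,0,0.003,0,0,0]]'
```

```text
time: 18.05
ee_pos: [0.6654, 0.0271, 0.0044]
eef_rot: [-3.141, 0.0, 0.786]
wrist_force: [-0.5, 0.2, -0.8]
opening: 0.0539
finger_force: 20.0
time: 19.05
ee_pos: [0.6656, 0.0271, 0.0025]
eef_rot: [3.141, -0.0, 0.786]
wrist_force: [-2.1, 0.0, 5.5]
opening: 0.0535
finger_force: 20.0
```

Fully home (contact at reading 0.0025), so the 60 mm sleeve is good. It goes to the tray.

```bash
python3 -m creep '[[0,0,-0.01,0,0,0],[0,0,-0.025,0,0,0],[0,0,-0.045,0,0,0],[0,0,-0.065,0,0,0],[0,0,-0.085,0,0,0],[0,0,-0.1,0,0,0],[0.01,-0.018,-0.11,0,0,0],[0.024,-0.044,-0.11,0,0,0],[0.04,-0.073,-0.11,0,0,0],[0.058,-0.107,-0.11,0,0,0]]'
python3 -m creep '[[0.018,-0.033,0,0,0,0],[0.036,-0.066,0,0,0,0],[0.054,-0.099,0,0,0,0],[0.072,-0.132,0,0,0,0],[0.086,-0.158,0,0,0,0],[0.095,-0.174,0,0,0,0],[0.097,-0.178,0,0,0,0],[0.097,-0.178,0,0,0,0],[0.097,-0.178,0,0,0,0],[0.097,-0.178,0,0,0,0]]'
python3 - <<'E'
from h import *
s=r.read_state(); c=imaging.capture("wrist"); print(s["ee_pos"])
cv2.imwrite("pics/m5.png",c["color"])
np.save("m5R.npy",np.r_[s["ee_pos"],s["eef_rot"]])
for n,X in dict(hinge=(.523,.430,.045),O=(.5755,.288,.006),bl=(.6217,.4063,.022),br=(.6045,.1621,.022),fl=(.5061,.4443,.006),fr=(.4829,.1421,.006)).items(): print(n,np.round(wproj(c,s,X)))
E
```

```text
time: 20.05
ee_pos: [0.6297, 0.1457, 0.1116]
eef_rot: [-3.141, 0.0, 0.785]
wrist_force: [-0.4, 0.1, -1.9]
opening: 0.054
finger_force: 20.0
time: 21.05
ee_pos: [0.5746, 0.3357, 0.1115]
eef_rot: [3.14, 0.001, 0.783]
wrist_force: [0.8, -0.2, -2.0]
opening: 0.0542
finger_force: 20.0
[0.57455201 0.33570796 0.11146321]
hinge [149. 160.]
O [281. 206.]
bl [234. 104.]
br [366. 261.]
fl [142. 156.]
fr [302. 317.]
```

View pics/m5.png

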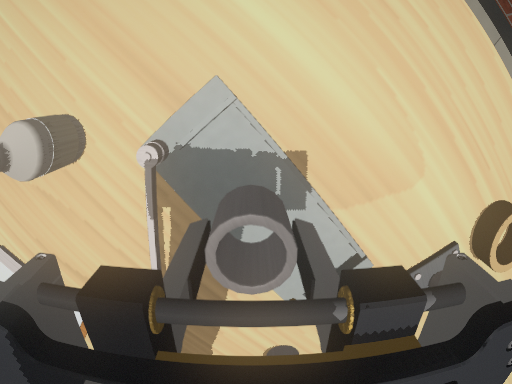

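The view shows the sleeve at (250,253), held over the tray floor between the back lip and the keeper, with the hinge at (151,152) clear of the fingers. I'll lower and release.

```bash
python3 -m creep '[[0,0,0.01,0,0,0],[0,0,0.025,0,0,0],[0,0,0.045,0,0,0],[0,0,0.065,0,0,0],[0,0,0.08,0,0,0],[0,0,0.092,0,0,0],[0,0,0.1,0,0,0],[0,0,0.107,0,0,0],[0,0,0.112,0,0,0],[0,0,0.114,0,0,0]]'
python3 -m creep '[[0,0,0.001,0,0,0],[0,0,0.001,0,0,0],[0,0,0.001,0,0,0],[0,0,0.001,0,0,0],[0,0,0.001,0,0,0],[0,0,0.001,0,0,0],[0,0,0.001,0,0,0],[0,0,0.001,0,0,0],[0,0,0.001,0,0,0],[0,0,0.001,0,0,0]]'
```

```text
time: 22.1
ee_pos: [0.5735, 0.3383, -0.0027]
eef_rot: [3.142, -0.0, 0.786]
wrist_force: [-0.2, -0.6, -1.5]
opening: 0.0543
finger_force: 20.0
time: 23.1
ee_pos: [0.5735, 0.3382, -0.0035]
eef_rot: [3.142, -0.0, 0.786]
wrist_force: [-0.0, -0.8, -0.9]
opening: 0.0535
finger_force: 20.0
```

```bash
python3 -m creep '[[0,0,0.001,0,0,0],[0,0,0.001,0,0,0],[0,0,0.001,0,0,0],[0,0,0.001,0,0,0],[0,0,0.001,0,0,0],[0,0,-0.02,0,0,0],[0,0,-0.05,0,0,0],[0,0,-0.09,0,0,0],[0,0,-0.12,0,0,0],[0,0,-0.13,0,0,0]]' 0.15
python3 -m creep '[[-0.015,0.005,-0.01,0,0,0],[-0.045,0.016,-0.015,0,0,0],[-0.08,0.028,-0.015,0,0,0],[-0.12,0.043,-0.015,0,0,0],[-0.16,0.057,-0.01,0,0,0],[-0.2,0.072,-0.005,0,0,0],[-0.24,0.086,-0.005,0,0,0],[-0.27,0.097,-0.005,0,0,0],[-0.29,0.104,-0.005,0,0,0],[-0.296,0.106,-0.005,0,0,0]]' 0
cat > ring.py <<'E'
# find sleeve rings: bright/grey annulus contour near a predicted world point
import sys
from h import *
s=r.read_state(); c=imaging.capture("wrist"); im=c["color"]; X=np.array([float(x) for x in sys.argv[1:4]])
u,v=wproj(c,s,X); g=cv2.cvtColor(im,cv2.COLOR_BGR2GRAY); hsv=cv2.cvtColor(im,cv2.COLOR_BGR2HSV)
print("reading",np.round(s["ee_pos"],4),"pred px",round(u),round(v))
m=((hsv[...,1]<60)&(hsv[...,2]>60)).astype(np.uint8)*255
W=60; x0,y0=max(0,int(u-W)),max(0,int(v-W)); sub=m[y0:int(v)+W,x0:int(u)+W]
cs,_=cv2.findContours(sub,cv2.RETR_LIST,cv2.CHAIN_APPROX_NONE)
for k in cs:
    if len(k)>40:
        (eu,ev),ax,an=cv2.fitEllipse(k); Y=wray(c,s,eu+x0,ev+y0,X[2]); 
        print("ell",round(eu+x0,1),round(ev+y0,1),np.round(ax),np.round(Y[:2],4),"tool",tool(s,Y)[:2])
cv2.imwrite("pics/ring.png",im[y0:int(v)+W,x0:int(u)+W]); np.save("wl.npy",im)
E
python3 ring.py 0.4388 0.054 0.07
```

```text
time: 24.1
ee_pos: [0.5755, 0.3396, 0.1304]
eef_rot: [3.14, -0.006, 0.785]
wrist_force: [-0.5, 0.6, 0.9]
opening: 0.0797
finger_force: 0.0
time: 25.1
ee_pos: [0.4373, 0.0514, 0.1309]
eef_rot: [-3.141, 0.003, 0.782]
wrist_force: [-0.4, 0.4, -0.1]
opening: 0.094
finger_force: 0.0
reading [0.4373 0.0514 0.1309] pred px 250 187
ell 297.1 235.5 [25. 31.] [ 0.4359 -0.0177] tool [-49.5  48.1]
ell 200.8 173.7 [16. 23.] [0.4146 0.0977] tool [ 16.6 -48.8]
ell 205.8 175.5 [37. 65.] [0.4167 0.0929] tool [ 14.8 -43.9]
```

```bash
python3 - <<'E'
from h import *
im=np.load("wl.npy"); h=cv2.cvtColor(im,cv2.COLOR_BGR2HSV)
m=((h[...,1]<75)&(h[...,2]>50)); b=(h[...,0]>100)&(h[...,0]<135)&(h[...,1]>120)
for y in range(100,300,5): print(y,"".join("B" if b[y,x] else("#" if m[y,x] and h[y,x,2]>140 else ("+" if m[y,x] else ("o" if h[y,x,2]<60 else "."))) for x in range(130,370,4)))
E
```

```text
100 ..#.........................##.....#........................
105 ...##.........................##....##......................
110 ....##.........................##....##.....................
115 ......#.........................##....##....................
120 .......#..........................#.....#...........#.......
125 ........##.........................##....#...........#......
130 .........##.........................##....##................
135 ...........#.........................##....##...............
140 ............##...............#........##.....#..............
145 .............#................#.........#.....#.............
150 ................++++++...........#.............#............
155 ..............++++++++++....................................
160 .............#######++++....................#...........++++
165 ............#+##++++#++++...................##........++++++
170 ...........#+#++....+++++.....................##......++++++
175 ..........+++#++.....+++.......................##.....++++++
180 ..........+++#+++....+++........................##...+++
[... 799 characters left out ...]
............................++++++++++.+..++++++..
250 ...+++++..oo...........................++++++++++o+++++++++.
255 ..+++++..oo............................+++++++BB.+++o++++++#
260 .++++++oooo............................++++BBBBBBB+o++++++++
265 ++++++ooooo............................#++BB++....Boooo+++++
270 +++++ooooo..............................+BB+++.....ooooo++++
275 +++++oooo...............................BB+++......Booooo+++
280 +++++oooo...............................BB++++.....B.ooo++++
285 +++++ooo................................#B++++....B..oooo+++
290 +++++ooo.................................#BB++..BB#...oo++++
295 ++++++o....#...............................#BBBB#.....oo++++
```

The 70 mm sleeve was knocked: its ring is now at about (197,183), not (250,187).

```bash
python3 - <<'E'
from h import *
im=np.load("wl.npy"); s=r.read_state(); c=imaging.capture("wrist")
h=cv2.cvtColor(c["color"],cv2.COLOR_BGR2HSV); m=((h[...,1]<75)&(h[...,2]>50)).astype(np.uint8)
m[:140]=0;m[212:]=0;m[:,:160]=0;m[:,240:]=0
k=max(cv2.findContours(m,0,cv2.CHAIN_APPROX_NONE)[0],key=cv2.contourArea); print(cv2.boundingRect(k))
for y in range(146,212,4):
  x=k[k[:,0,1]==y][:,0,0]; print(y,x.min() if len(x) else 0,x.max() if len(x) else 0,end=" | ")
for u,v,z in((197,183.5,.07),(206,172,0.0)): X=wray(c,s,u,v,z); print(np.round(X,4),tool(s,X))
# check prediction of base/top circles for centre
X=wray(c,s,197,183.5,.07)[:2]
for z in(0,.07): print(z,[tuple(np.round(wproj(c,s,[X[0]+.027*np.cos(a),X[1]+.027*np.sin(a),z])).astype(int)) for a in np.arange(8)*np.pi/4+np.pi/4*0])
E
```

```text
(169, 147, 59, 62)
146 0 0 | 150 193 217 | 154 188 221 | 158 184 224 | 162 179 226 | 166 174 226 | 170 172 226 | 174 170 226 | 178 170 225 | 182 169 223 | 186 170 222 | 190 171 221 | 194 173 219 | 198 176 217 | 202 180 213 | 206 186 207 | 210 0 0 | [0.405  0.0943 0.07  ] [  6.7 -53.1  61.1]
[0.4004 0.0918 0.    ] [  1.9 -54.6 131.1]
0 [(np.int64(222), np.int64(152)), (np.int64(206), np.int64(146)), (np.int64(191), np.int64(153)), (np.int64(185), np.int64(168)), (np.int64(192), np.int64(183)), (np.int64(208), np.int64(189)), (np.int64(223), np.int64(183)), (np.int64(229), np.int64(168))]
0.07 [(np.int64(216), np.int64(164)), (np.int64(196), np.int64(156)), (np.int64(177), np.int64(165)), (np.int64(171), np.int64(184)), (np.int64(180), np.int64(202)), (np.int64(199), np.int64(209)), (np.int64(217), np.int64(202)), (np.int64(224), np.int64(183))]
```

```bash
python3 -m creep '[[0.002,-0.015,0,0,0,0],[0.004,-0.035,0,0,0,0],[0.006,-0.05,0,0,0,0],[0.006,-0.054,0,0,0,0],[0.006,-0.054,0,0,0,0],[0.006,-0.054,0.01,0,0,0],[0.006,-0.054,0.025,0,0,0],[0.006,-0.054,0.03,0,0,0],[0.006,-0.054,0.03,0,0,0],[0.006,-0.054,0.03,0,0,0]]' 0 20
python3 - <<'E'
from h import *
s=r.read_state(); c=imaging.capture("wrist"); print(s["ee_pos"])
h=cv2.cvtColor(c["color"],cv2.COLOR_BGR2HSV); m=((h[...,1]<75)&(h[...,2]>50)).astype(np.uint8)
print([tuple(np.round(wproj(c,s,[.405+.027*np.cos(a),.0943+.027*np.sin(a),.07])).astype(int)) for a in np.arange(8)*np.pi/4+np.pi/4*0])
for y in range(140,250,6): print(y,"".join("#" if m[y,x] else "." for x in range(170,330,2)))
E
```

```text
time: 26.2
ee_pos: [0.4055, 0.0961, 0.1014]
eef_rot: [-3.142, 0.0, 0.785]
wrist_force: [0.7, 0.3, -0.1]
opening: 0.0943
finger_force: 0.0
[0.40547905 0.09614109 0.10140697]
[(np.int64(274), np.int64(181)), (np.int64(252), np.int64(172)), (np.int64(230), np.int64(181)), (np.int64(222), np.int64(201)), (np.int64(231), np.int64(221)), (np.int64(252), np.int64(229)), (np.int64(273), np.int64(221)), (np.int64(282), np.int64(201))]
140 .....................##.......................................................#.
146 ........................##.....................................................#
152 ................................................................................
158 ......................................#####.....................................
164 ................................#################...............................
170 ..............................#####################.............................
176 .............................########################...........................
182 ............................##########....###########..................
[... 244 characters left out ...]
....................
206 ..........................#############################.........................
212 ...........................###########################..........................
218 ...#.........................########################.........................#.
224 ###.............................################...............................#
230 #...............................................................................
236 ................................................................................
242 ................................................................................
248 ................................................................................
```

```bash
python3 -m creep '[[0,0,0.01,0,0,0],[0,0,0.025,0,0,0],[0,0,0.045,0,0,0],[0,0,0.065,0,0,0],[0,0,0.08,0,0,0],[0,0,0.092,0,0,0],[0,0,0.1,0,0,0],[0,0,0.104,0,0,0],[0,0,0.106,0,0,0],[0,0,0.106,0,0,0]]' 0 20
python3 -m creep '[[0,0,0,0,0,0],[0,0,0,0,0,0],[0,0,0,0,0,0],[0,0,0,0,0,0],[0,0,0,0,0,0],[0,0,0,0,0,0],[0,0,0,0,0,0],[0,0,0,0,0,0],[0,0,0,0,0,0],[0,0,0,0,0,0]]' 1 20
```

```text
time: 27.25
ee_pos: [0.4052, 0.0964, -0.0048]
eef_rot: [-3.141, -0.0, 0.786]
wrist_force: [-0.4, -0.0, 0.8]
opening: 0.0937
finger_force: 0.0
time: 28.25
ee_pos: [0.4053, 0.0964, -0.0045]
eef_rot: [3.142, -0.0, 0.786]
wrist_force: [-0.5, 0.7, 3.4]
opening: 0.0533
finger_force: 19.8
```

Gripped. Carrying it to the pin.

```bash
python3 -m creep '[[0,0,-0.01,0,0,0],[0,0,-0.03,0,0,0],[0,0,-0.055,0,0,0],[0,0,-0.08,0,0,0],[0.01,0.017,-0.1,0,0,0],[0.024,0.042,-0.105,0,0,0],[0.04,0.07,-0.105,0,0,0],[0.058,0.1,-0.105,0,0,0],[0.076,0.131,-0.105,0,0,0],[0.094,0.162,-0.105,0,0,0]]'
python3 -m creep '[[0.018,0.031,0,0,0,0],[0.032,0.055,0,0,0,0],[0.039,0.068,0,0,0,0],[0.04,0.0706,0,0,0,0],[0.0405,0.0706,0,0,0,0],[0.0405,0.0706,0,0,0,0],[0.0405,0.0706,0,0,0,0],[0.0405,0.0706,0,0,0,0],[0.0405,0.0706,0,0,0,0],[0.0405,0.0706,0,0,0,0]]'
```

```text
time: 29.25
ee_pos: [0.5867, 0.0474, 0.0998]
eef_rot: [-3.141, 0.001, 0.785]
wrist_force: [0.2, 0.4, -2.9]
opening: 0.0532
finger_force: 19.8
time: 30.25
ee_pos: [0.6647, 0.0271, 0.1007]
eef_rot: [3.141, -0.0, 0.786]
wrist_force: [0.1, -0.9, -2.2]
opening: 0.0531
finger_force: 19.8
```

```bash
python3 -m creep '[[0,0,0.01,0,0,0],[0,0,0.02,0,0,0],[0,0,0.03,0,0,0],[0,0,0.038,0,0,0],[0,0,0.044,0,0,0],[0,0,0.049,0,0,0],[0,0,0.052,0,0,0],[0,0,0.055,0,0,0],[0,0,0.057,0,0,0],[0,0,0.057,0,0,0]]'
python3 -m creep '[[0,0,0.001,0,0,0],[0,0,0.002,0,0,0],[0,0,0.003,0,0,0],[0,0,0.004,0,0,0],[0,0,0.005,0,0,0],[0,0,0.006,0,0,0],[0,0,0.007,0,0,0],[0,0,0.007,0,0,0],[0,0,0.007,0,0,0],[0,0,0.007,0,0,0]]'
```

```text
time: 31.25
ee_pos: [0.665, 0.0271, 0.0434]
eef_rot: [3.141, -0.0, 0.786]
wrist_force: [0.1, 0.8, -2.3]
opening: 0.0537
finger_force: 19.8
time: 32.25
ee_pos: [0.6654, 0.0273, 0.0368]
eef_rot: [3.141, -0.001, 0.786]
wrist_force: [0.3, -0.3, 0.3]
opening: 0.0533
finger_force: 19.9
```

```bash
python3 -m creep '[[0,0,0.001,0,0,0],[0,0,0.001,0,0,0],[0,0,0.002,0,0,0],[0,0,0.002,0,0,0],[0,0,0.003,0,0,0],[0,0,0.003,0,0,0],[0,0,0.003,0,0,0],[0,0,0.003,0,0,0],[0,0,0.003,0,0,0],[0,0,0.003,0,0,0]]'
```

```text
time: 33.25
ee_pos: [0.6664, 0.0275, 0.0358]
eef_rot: [3.139, -0.003, 0.786]
wrist_force: [-0.8, 0.6, 11.6]
opening: 0.0528
finger_force: 19.8
```

It stopped at reading 0.036 with 12 N, so the 70 mm sleeve is narrowed. It goes to the carton.

```bash
python3 -m creep '[[0,0,-0.01,0,0,0],[0,0,-0.03,0,0,0],[0,0,-0.05,0,0,0],[0,0,-0.07,0,0,0],[-0.012,0.01,-0.08,0,0,0],[-0.032,0.026,-0.08,0,0,0],[-0.06,0.048,-0.08,0,0,0],[-0.09,0.072,-0.08,0,0,0],[-0.12,0.096,-0.08,0,0,0],[-0.15,0.12,-0.08,0,0,0]]'
python3 -m creep '[[-0.03,0.024,0,0,0,0],[-0.055,0.044,0,0,0,0],[-0.08,0.064,0,0,0,0],[-0.095,0.076,0,0,0,0],[-0.1,0.079,0,0,0,0],[-0.1,0.079,0.01,0,0,0],[-0.1,0.079,0.03,0,0,0],[-0.1,0.079,0.055,0,0,0],[-0.1,0.079,0.075,0,0,0],[-0.1,0.079,0.085,0,0,0]]'
python3 -m creep '[[0,0,0.012,0,0,0],[0,0,0.022,0,0,0],[0,0,0.026,0,0,0],[0,0,0.027,0,0,0],[0,0,0.028,0,0,0],[0,0,0.028,0,0,0],[0,0,0.028,0,0,0],[0,0,0.028,0,0,0],[0,0,0.028,0,0,0],[0,0,0.028,0,0,0]]'
```

```text
time: 34.25
ee_pos: [0.6413, -0.1671, 0.1124]
eef_rot: [-3.14, 0.003, 0.785]
wrist_force: [1.0, -0.1, -1.3]
opening: 0.053
finger_force: 19.9
time: 35.25
ee_pos: [0.6277, -0.2865, 0.0258]
eef_rot: [-3.137, 0.0, 0.789]
wrist_force: [-1.1, 0.2, -2.7]
opening: 0.0533
finger_force: 19.9
time: 36.25
ee_pos: [0.6291, -0.2905, 0.0008]
eef_rot: [3.141, -0.0, 0.786]
wrist_force: [-0.4, -0.7, -1.3]
opening: 0.0533
finger_force: 19.9
```

```bash
python3 -m creep '[[0,0,0,0,0,0],[0,0,0,0,0,0],[0,0,0,0,0,0],[0,0,0,0,0,0],[0,0,0,0,0,0],[0,0,-0.02,0,0,0],[0,0,-0.05,0,0,0],[0,0,-0.085,0,0,0],[0,0,-0.12,0,0,0],[0,0,-0.13,0,0,0]]' 0.15
python3 -m creep '[[0.01,-0.023,0,0,0,0],[0.025,-0.058,0,0,0,0],[0.043,-0.099,0,0,0,0],[0.061,-0.14,0,0,0,0],[0.079,-0.181,0,0,0,0],[0.093,-0.214,0,0,0,0],[0.101,-0.233,0,0,0,0],[0.103,-0.238,0,0,0,0],[0.103,-0.238,0,0,0,0],[0.103,-0.238,0,0,0,0]]' 0
python3 - <<'E'
from h import *
s=r.read_state(); c=imaging.capture("wrist"); print(s["ee_pos"])
h=cv2.cvtColor(c["color"],cv2.COLOR_BGR2HSV); m=((h[...,1]<75)&(h[...,2]>50)).astype(np.uint8)
print([tuple(np.round(wproj(c,s,[.534+.027*np.cos(a),-.0486+.027*np.sin(a),.09])).astype(int)) for a in np.arange(8)*np.pi/4+np.pi/4*0])
for y in range(130,250,6): print(y,"".join("#" if m[y,x] else "." for x in range(150,350,2)))
E
```

```text
time: 37.25
ee_pos: [0.6316, -0.2911, 0.1349]
eef_rot: [3.135, -0.003, 0.785]
wrist_force: [-0.1, -0.4, -0.6]
opening: 0.0799
finger_force: 0.0
time: 38.25
ee_pos: [0.5337, -0.0511, 0.1302]
eef_rot: [3.141, 0.001, 0.784]
wrist_force: [1.2, -0.6, 0.5]
opening: 0.0941
finger_force: 0.0
[ 0.53374443 -0.05105659  0.13017355]
[(np.int64(271), np.int64(174)), (np.int64(249), np.int64(166)), (np.int64(228), np.int64(174)), (np.int64(220), np.int64(195)), (np.int64(229), np.int64(214)), (np.int64(249), np.int64(222)), (np.int64(270), np.int64(214)), (np.int64(279), np.int64(195))]
130 ...####........####..............................................................####......#........
136 ......####........###...............................................................###.............
142 ..........###...........................................................#..............####.........
148 ...............#..........................................................................####...#..
154 ##...........................................###########......................#..............###
[... 879 characters left out ...]
.......##########################.....................................
214 ........................................#####################.......................................
220 .........#####....########..................#############..............................#####........
226 ....#########...##############.........##..............####..............................#########..
232 ..#########.....################..........##..............#####............................#########
238 #########.......#################.............##.............#####...........................#######
244 #######........#################................................####..........................######
```

The 90 mm sleeve hasn't moved: its ring is centred at about (250,195). Descending to grip.

```bash
python3 -m creep '[[0.001,-0.001,0.01,0,0,0],[0.001,-0.001,0.025,0,0,0],[0.001,-0.001,0.045,0,0,0],[0.001,-0.001,0.065,0,0,0],[0.001,-0.001,0.08,0,0,0],[0.001,-0.001,0.095,0,0,0],[0.001,-0.001,0.105,0,0,0],[0.001,-0.001,0.112,0,0,0],[0.001,-0.001,0.115,0,0,0],[0.001,-0.001,0.115,0,0,0]]' 0 20
python3 -m creep '[[0,0,0,0,0,0],[0,0,0,0,0,0],[0,0,0,0,0,0],[0,0,0,0,0,0],[0,0,0,0,0,0],[0,0,0,0,0,0],[0,0,0,0,0,0],[0,0,0,0,0,0],[0,0,0,0,0,0],[0,0,0,0,0,0]]' 1 20
```

```text
time: 39.3
ee_pos: [0.5333, -0.048, 0.0153]
eef_rot: [-3.141, 0.0, 0.785]
wrist_force: [-0.6, -0.4, 0.5]
opening: 0.0938
finger_force: 0.0
time: 40.3
ee_pos: [0.5336, -0.048, 0.0156]
eef_rot: [3.141, -0.0, 0.786]
wrist_force: [0.8, -1.4, 2.0]
opening: 0.0526
finger_force: 19.9
```

```bash
python3 -m creep '[[0,0,-0.01,0,0,0],[0,0,-0.03,0,0,0],[0,0,-0.05,0,0,0],[0,0,-0.075,0,0,0],[0.01,0.003,-0.09,0,0,0],[0.028,0.008,-0.09,0,0,0],[0.055,0.015,-0.09,0,0,0],[0.085,0.023,-0.09,0,0,0],[0.115,0.031,-0.09,0,0,0],[0.135,0.037,-0.09,0,0,0]]'
python3 -m creep '[[0.008,0.002,0,0,0,0],[0.0105,0.003,0,0,0,0],[0.0105,0.003,0,0,0,0],[0.0105,0.003,0,0,0,0],[0.0105,0.003,0,0,0,0],[0.0105,0.003,0.01,0,0,0],[0.0105,0.003,0.02,0,0,0],[0.0105,0.003,0.03,0,0,0],[0.0105,0.003,0.035,0,0,0],[0.0105,0.003,0.035,0,0,0]]'
python3 -m creep '[[0,0,0.002,0,0,0],[0,0,0.004,0,0,0],[0,0,0.005,0,0,0],[0,0,0.006,0,0,0],[0,0,0.007,0,0,0],[0,0,0.008,0,0,0],[0,0,0.009,0,0,0],[0,0,0.01,0,0,0],[0,0,0.01,0,0,0],[0,0,0.01,0,0,0]]'
```

```text
time: 41.3
ee_pos: [0.6558, 0.0234, 0.1056]
eef_rot: [-3.14, -0.001, 0.787]
wrist_force: [0.6, -0.4, -2.2]
opening: 0.0526
finger_force: 19.9
time: 42.3
ee_pos: [0.6641, 0.0268, 0.0694]
eef_rot: [-3.141, 0.001, 0.786]
wrist_force: [-0.1, -0.5, -1.3]
opening: 0.0529
finger_force: 19.9
time: 43.3
ee_pos: [0.6647, 0.0268, 0.0604]
eef_rot: [3.141, -0.0, 0.786]
wrist_force: [2.1, 0.5, -3.0]
opening: 0.0526
finger_force: 19.9
```

```bash
python3 -m creep '[[0,0,0.001,0,0,0],[0,0,0.002,0,0,0],[0,0,0.003,0,0,0],[0,0,0.004,0,0,0],[0,0,0.005,0,0,0],[0,0,0.006,0,0,0],[0,0,0.007,0,0,0],[0,0,0.008,0,0,0],[0,0,0.008,0,0,0],[0,0,0.008,0,0,0]]'
```

```text
time: 44.3
ee_pos: [0.6647, 0.0268, 0.0524]
eef_rot: [3.141, -0.0, 0.786]
wrist_force: [2.6, 1.4, -2.4]
opening: 0.0527
finger_force: 19.9
```

It passed the stop depth without axial force, so the 90 mm looks good. Going on down.

```bash
python3 -m creep '[[0.001,0,0.003,0,0,0],[0.001,0,0.006,0,0,0],[0.001,0,0.009,0,0,0],[0.001,0,0.012,0,0,0],[0.001,0,0.015,0,0,0],[0.001,0,0.018,0,0,0],[0.001,0,0.02,0,0,0],[0.001,0,0.022,0,0,0],[0.001,0,0.023,0,0,0],[0.001,0,0.023,0,0,0]]'
python3 -m creep '[[0,0,0.001,0,0,0],[0,0,0.001,0,0,0],[0,0,0.002,0,0,0],[0,0,0.002,0,0,0],[0,0,0.003,0,0,0],[0,0,0.003,0,0,0],[0,0,0.003,0,0,0],[0,0,0.003,0,0,0],[0,0,0.003,0,0,0],[0,0,0.003,0,0,0]]'
```

```text
time: 45.3
ee_pos: [0.6648, 0.0273, 0.0292]
eef_rot: [-3.141, 0.001, 0.786]
wrist_force: [0.4, -0.3, -1.8]
opening: 0.0531
finger_force: 19.9
time: 46.3
ee_pos: [0.6655, 0.0275, 0.0276]
eef_rot: [3.141, -0.0, 0.785]
wrist_force: [-1.6, -1.3, 5.1]
opening: 0.0526
finger_force: 19.9
```

Home at reading 0.0276, so it's good. To the tray at y = -50 mm.

```bash
python3 -m creep '[[0,0,-0.01,0,0,0],[0,0,-0.025,0,0,0],[0,0,-0.045,0,0,0],[0,0,-0.065,0,0,0],[0,0,-0.085,0,0,0],[0.004,-0.011,-0.1,0,0,0],[0.012,-0.033,-0.1,0,0,0],[0.022,-0.061,-0.1,0,0,0],[0.034,-0.095,-0.1,0,0,0],[0.047,-0.13,-0.1,0,0,0]]'
python3 -m creep '[[0.012,-0.034,0,0,0,0],[0.022,-0.062,0,0,0,0],[0.029,-0.082,0,0,0,0],[0.0315,-0.089,0,0,0,0],[0.0315,-0.089,0,0,0,0],[0.0315,-0.089,0.01,0,0,0],[0.0315,-0.089,0.03,0,0,0],[0.0315,-0.089,0.055,0,0,0],[0.0315,-0.089,0.08,0,0,0],[0.0315,-0.089,0.09,0,0,0]]'
python3 -m creep '[[0,0,0.006,0,0,0],[0,0,0.01,0,0,0],[0,0,0.012,0,0,0],[0,0,0.014,0,0,0],[0,0,0.014,0,0,0],[0,0,0.014,0,0,0],[0,0,0.014,0,0,0],[0,0,0.014,0,0,0],[0,0,0.014,0,0,0],[0,0,0.014,0,0,0]]'
```

```text
time: 47.3
ee_pos: [0.6052, 0.1541, 0.1272]
eef_rot: [-3.141, -0.0, 0.785]
wrist_force: [-0.2, 1.0, -1.4]
opening: 0.0524
finger_force: 19.9
time: 48.3
ee_pos: [0.5647, 0.2344, 0.0334]
eef_rot: [-3.141, 0.005, 0.783]
wrist_force: [0.3, -0.1, -1.4]
opening: 0.0526
finger_force: 19.9
time: 49.3
ee_pos: [0.5658, 0.2378, 0.0225]
eef_rot: [3.142, -0.0, 0.786]
wrist_force: [-0.7, -0.3, -2.7]
opening: 0.0529
finger_force: 19.9
```

```bash
python3 -m creep '[[0,0,0.001,0,0,0],[0,0,0.001,0,0,0],[0,0,0.001,0,0,0],[0,0,0.001,0,0,0],[0,0,0.001,0,0,0],[0,0,0.001,0,0,0],[0,0,0.001,0,0,0],[0,0,0.001,0,0,0],[0,0,0.001,0,0,0],[0,0,0.001,0,0,0]]'
python3 -m creep '[[0,0,0,0,0,0],[0,0,0,0,0,0],[0,0,0,0,0,0],[0,0,0,0,0,0],[0,0,-0.01,0,0,0],[0,0,-0.03,0,0,0],[0,0,-0.06,0,0,0],[0,0,-0.095,0,0,0],[0,0,-0.125,0,0,0],[0,0,-0.14,0,0,0]]' 0.15
python3 -m creep '[[-0.009,-0.014,0,0,0,0],[-0.024,-0.036,0,0,0,0],[-0.045,-0.068,0,0,0,0],[-0.068,-0.103,0,0,0,0],[-0.09,-0.136,0,0,0,0],[-0.108,-0.163,0,0,0,0],[-0.119,-0.18,0,0,0,0],[-0.122,-0.184,0,0,0,0],[-0.122,-0.184,0,0,0,0],[-0.122,-0.184,0,0,0,0]]' 0
python3 - <<'E'
from h import *
s=r.read_state(); c=imaging.capture("wrist"); t=imaging.capture("top"); print(s["ee_pos"])
print("knob pred",np.round(wproj(c,s,[.349,.282,.105])),np.round(wproj(c,s,[.349,.282,.042])),"hinge",np.round(wproj(c,s,[.523,.43,.045])))
for n,X in dict(a=(.5735,.338),b=(.566,.238)).items(): print(n,[np.round(wproj(c,s,[*X,z])) for z in(.006,.066,.096)])
cv2.imwrite("pics/k.png",c["color"])
cv2.imwrite("pics/k2.png",np.vstack([cv2.resize(c["color"],(480,360)),cv2.resize(t["color"][140:260,100:300],(480,240),interpolation=cv2.INTER_CUBIC)]))
E
```

```text
time: 50.3
ee_pos: [0.566, 0.2378, 0.0216]
eef_rot: [3.141, -0.0, 0.786]
wrist_force: [0.3, -0.3, 0.6]
opening: 0.0527
finger_force: 19.9
time: 51.3
ee_pos: [0.5672, 0.2387, 0.1653]
eef_rot: [3.14, -0.005, 0.786]
wrist_force: [-0.1, -0.1, 0.2]
opening: 0.0799
finger_force: 0.0
time: 52.3
ee_pos: [0.3509, 0.2815, 0.1618]
eef_rot: [3.141, -0.001, 0.784]
wrist_force: [-0.0, 0.3, 0.9]
opening: 0.0943
finger_force: 0.0
[0.3508515  0.2814684  0.16177857]
knob pred [249. 192.] [250. 177.] hinge [266. -16.]
a [array([343.,  21.]), array([358.,   8.]), array([368.,  -0.])]
b [array([389.,  82.]), array([411.,  79.]), array([424.,  78.])]
```

View pics/k2.png

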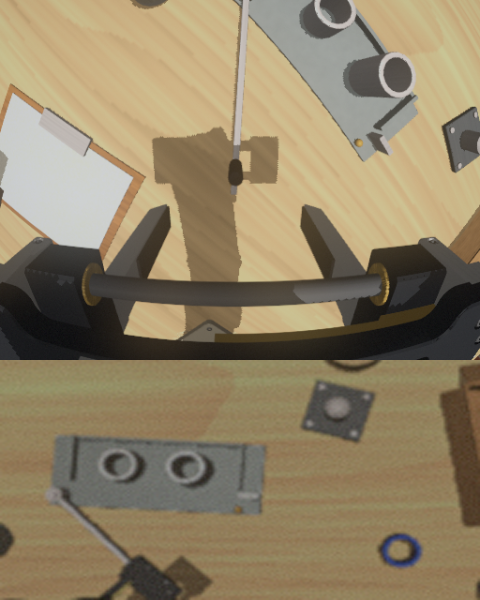

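In the wrist view the knob is at about (251,189), as predicted, and the top view shows both good sleeves standing mid-row in the tray. I'll descend around the knob, grip lightly, and work out the arc.

```bash
python3 -m creep '[[0,0,0.01,0,0,0],[0,0,0.03,0,0,0],[0,0,0.055,0,0,0],[0,0,0.08,0,0,0],[0,0,0.1,0,0,0],[0,0,0.117,0,0,0],[0,0,0.128,0,0,0],[0,0,0.134,0,0,0],[0,0,0.136,0,0,0],[0,0,0.136,0,0,0]]' 0 8
python3 -m creep '[[0,0,0,0,0,0],[0,0,0,0,0,0],[0,0,0,0,0,0],[0,0,0,0,0,0],[0,0,0,0,0,0],[0,0,0,0,0,0],[0,0,0,0,0,0],[0,0,0,0,0,0],[0,0,0,0,0,0],[0,0,0,0,0,0]]' 1 8
python3 - <<'E'
from h import *
s=r.read_state(); print(s["ee_pos"],s["opening"],s["finger_force"])
H=np.array([.523,.430]); p=np.array(s["ee_pos"]); v=p[:2]-H; print(np.hypot(*v))
th=np.arctan2(v[1],v[0])+1.641; R,_=wpose(s); print("theta",-th)
for k in np.linspace(0,1,11):
    a=-1.641+th*(1-k); q=H+np.hypot(*v)*np.array([np.cos(a),np.sin(a)])
    print(round(-th*(1-k),3),np.round(q,3),tool(s,[*q,p[2]])[:2])
E
```

```text
time: 53.4
ee_pos: [0.3496, 0.2817, 0.0256]
eef_rot: [3.142, -0.0, 0.786]
wrist_force: [0.1, -1.1, -0.5]
opening: 0.094
finger_force: 0.0
time: 54.4
ee_pos: [0.3494, 0.2815, 0.0255]
eef_rot: [3.142, 0.0, 0.786]
wrist_force: [0.1, -0.1, -0.2]
opening: 0.0171
finger_force: 0.0
[0.34936207 0.28152593 0.0254695 ] 0.01713656781335465 0.0
0.2284615486584415
theta 0.7931576016151531
0.793 [0.349 0.282] [-0.  0.]
0.714 [0.362 0.268] [-0.7 18.1]
0.635 [0.375 0.256] [ 0.  36.2]
0.555 [0.389 0.245] [ 2.2 54.2]
0.476 [0.404 0.235] [ 5.8 71.9]
0.397 [0.42  0.226] [10.8 89.4]
0.317 [0.437 0.218] [ 17.1 106.3]
0.238 [0.454 0.212] [ 24.8 122.7]
0.159 [0.471 0.207] [ 33.7 138.5]
0.079 [0.489 0.204] [ 43.9 153.5]
0.0 [0.507 0.202] [ 55.2 167.6]
```

```bash
python3 -m creep '[[0,0,0,0,0,0],[0,0,0,0,0,0],[0,0,0,0,0,0],[0,0.005,0,0,0,0],[-0.001,0.016,0,0,0,0],[0,0.032,0,0,0,0],[0.002,0.05,0,0,0,0],[0.004,0.064,0,0,0,0],[0.006,0.072,0,0,0,0],[0.006,0.072,0,0,0,0]]' 1 8
python3 -m creep '[[0.002,0.008,0,0,0,0],[0.005,0.0175,0,0,0,0],[0.008,0.026,0,0,0,0],[0.0115,0.0345,0,0,0,0],[0.015,0.043,0,0,0,0],[0.019,0.051,0,0,0,0],[0.023,0.059,0,0,0,0],[0.0255,0.063,0,0,0,0],[0.028,0.0665,0,0,0,0],[0.028,0.0665,0,0,0,0]]'
```

```text
time: 55.4
ee_pos: [0.4059, 0.2335, 0.0255]
eef_rot: [3.141, -0.0, 0.783]
wrist_force: [0.2, -0.8, 2.2]
opening: 0.016
finger_force: 8.0
time: 56.4
ee_pos: [0.472, 0.2073, 0.0255]
eef_rot: [3.141, -0.0, 0.785]
wrist_force: [-0.1, 0.2, 3.7]
opening: 0.0161
finger_force: 8.0
```

```bash
python3 -m creep '[[0.002,0.003,0,0,0,0],[0.005,0.0075,0,0,0,0],[0.0075,0.011,0,0,0,0],[0.01,0.015,0,0,0,0],[0.0125,0.0185,0,0,0,0],[0.0155,0.022,0,0,0,0],[0.018,0.025,0,0,0,0],[0.02,0.0275,0,0,0,0],[0.021,0.029,0,0,0,0],[0.021,0.029,0,0,0,0]]' 1 15
```

```text
time: 57.4
ee_pos: [0.5041, 0.2028, 0.0255]
eef_rot: [-3.139, 0.003, 0.787]
wrist_force: [-7.6, 1.3, 7.9]
opening: 0.0157
finger_force: 15.0
```

```bash
python3 -m creep '[[0.0005,0.0005,0,0,0,0],[0.001,0.001,0,0,0,0],[0.0015,0.0015,0,0,0,0],[0.002,0.002,0,0,0,0],[0.0025,0.0025,0,0,0,0],[0.003,0.003,0,0,0,0],[0.003,0.003,0,0,0,0],[0.003,0.003,0,0,0,0],[0.003,0.003,0,0,0,0],[0.003,0.003,0,0,0,0]]'
python3 - <<'E'
from h import *
s=r.read_state(); H=np.array([.523,.43]); v=np.array(s["ee_pos"])[:2]-H; print(s["ee_pos"],s["wrist_force"],-(np.arctan2(v[1],v[0])+1.641))
E
```

```text
time: 58.4
ee_pos: [0.5041, 0.2029, 0.0252]
eef_rot: [-3.136, 0.008, 0.788]
wrist_force: [-13.8, 2.5, 13.1]
opening: 0.0157
finger_force: 15.0
[0.50411315 0.20291927 0.02524496] [-13.82313825   2.47002196  13.12471189] 0.012777755467110019
```

It's a hard stop: the position held while the force rose to 14 N, so the bar is past its catch. I'll ease off, release, retreat and verify.

```bash
python3 -m creep '[[-0.001,-0.001,0,0,0,0],[-0.002,-0.002,0,0,0,0],[-0.003,-0.003,0,0,0,0],[-0.004,-0.004,0,0,0,0],[-0.004,-0.004,0,0,0,0],[-0.004,-0.004,0,0,0,0],[-0.004,-0.004,0,0,0,0],[-0.004,-0.004,0,0,0,0],[-0.004,-0.004,0,0,0,0],[-0.004,-0.004,0,0,0,0]]'
python3 -m creep '[[0,0,0,0,0,0],[0,0,0,0,0,0],[0,0,0,0,0,0],[0,0,0,0,0,0],[0,0,-0.005,0,0,0],[0,0,-0.02,0,0,0],[0,0,-0.04,0,0,0],[0,0,-0.07,0,0,0],[0,0,-0.1,0,0,0],[0,0,-0.12,0,0,0]]' 0.65
python3 -m creep '[[-0.01,0.01,-0.02,0,0,0],[-0.03,0.03,-0.03,0,0,0],[-0.06,0.06,-0.03,0,0,0],[-0.09,0.09,-0.03,0,0,0],[-0.12,0.12,-0.03,0,0,0],[-0.15,0.15,-0.03,0,0,0],[-0.17,0.17,-0.03,0,0,0],[-0.18,0.18,-0.03,0,0,0],[-0.18,0.18,-0.03,0,0,0],[-0.18,0.18,-0.03,0,0,0]]'
python3 - <<'E'
from h import *
t=imaging.capture("top"); d=imaging.capture("side")
cv2.imwrite("pics/fin.png",np.vstack([cv2.resize(t["color"][110:270,110:370],(780,480),interpolation=cv2.INTER_CUBIC)[:,:],])if 0 else np.hstack([cv2.resize(t["color"][120:250,110:240],(400,400),interpolation=cv2.INTER_CUBIC),cv2.resize(d["color"][140:310,170:340],(400,400),interpolation=cv2.INTER_CUBIC)]))
f=lambda X:np.round(proj(t,X),1)
print([f((.523+.229*np.cos(-1.641-k),.43+.229*np.sin(-1.641-k),.105)) for k in(0,.05,.1)])
E
```

```text
time: 59.4
ee_pos: [0.5044, 0.2031, 0.0254]
eef_rot: [-3.14, 0.0, 0.786]
wrist_force: [-5.3, 3.6, 3.3]
opening: 0.016
finger_force: 15.0
time: 60.4
ee_pos: [0.5061, 0.2024, 0.1479]
eef_rot: [3.141, -0.002, 0.786]
wrist_force: [0.1, 0.4, 0.2]
opening: 0.0331
finger_force: 0.0
time: 61.4
ee_pos: [0.5056, -0.0508, 0.1757]
eef_rot: [-3.141, -0.001, 0.787]
wrist_force: [0.8, -0.2, -1.1]
opening: 0.0328
finger_force: 0.0
[array([186.9, 210.3]), array([186.6, 213.8]), array([186.1, 217.3])]
```

View pics/fin.png

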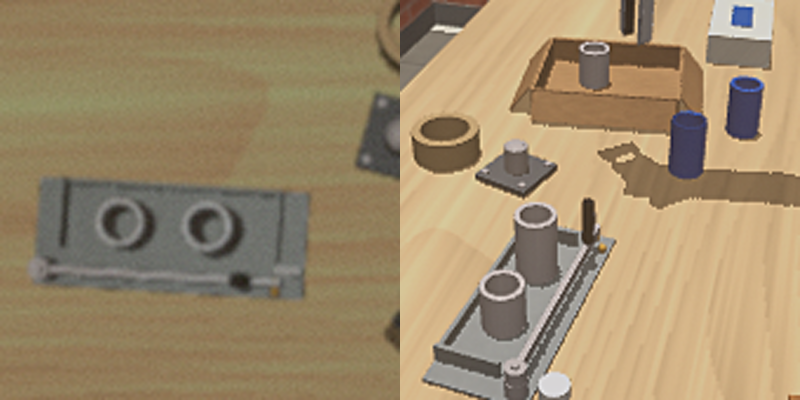

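The final view shows both good sleeves standing behind the bar, the 70 mm in the carton, and the knob at top pixel (188,211), which is where a shut bar puts it. Handing in.

```bash
python3 -c "
from workcell import r
print(r.close_job())"
```

```text
the job is handed in; nothing more can be done
None
```

The job is handed in: the 60 and 90 mm sleeves went fully home on the gauge and stand in the tray, the narrowed 70 mm is in the carton, the keeper bar looks shut in the final picture (it met a hard stop), there was no 80 mm sleeve, and no verdict was returned.

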